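Sort tubing clamps by their jaws for UV disinfection

TASK

Get the tubing clamps on the bench ready for disinfection: lift the blue tip box out of the white UV tray and stand it upright on the bench, then lay every clamp with open jaws flat on the floor of the UV tray, side by side and not on one another, and every clamp that is ratcheted shut in the steel dish, leaving all jaws as they are. When all are sorted, take the stylus from its stand, press the recessed start button fully down with its tip, and put it back upright in its stand. Never tip the tip box over, and leave the tube rack, the bottle and the open orange tip box alone.

Things in the scene. Friction and masses are not known exactly. Their poses are not given: they have to be found in the camera images.
- clamp1: steel tubing clamp (haemostat) lying flat, 120 mm long, 7 mm thick, 70 g. Origin: underside of the pivot, z up. Pivot block 28 (x) x 18 (y) x 10 (z) mm centred on it: grip it there, across y, and the jaws stay as they are. Jaws 45 mm to +x, shanks with finger rings 75 mm to -x. Shut: y -21 to +21; open: one ring out to y = +45, one jaw tip to y = -21. None if absent.
- clamp1_jaw (a joint): angle between the jaws of clamp1 (rad): below 0.03 = ratcheted shut (jaws touching), 0.28 to 0.38 = open. A stiff hinge, about 0.12 N m of friction, holds it. None if absent.
- clamp2: like clamp1, same frame and sizes. None if absent.
- clamp2_jaw (a joint): angle between the jaws of clamp2 (rad): below 0.03 = ratcheted shut (jaws touching), 0.28 to 0.38 = open. A stiff hinge, about 0.12 N m of friction, holds it. None if absent.
- clamp3: like clamp1, same frame and sizes. None if absent.
- clamp3_jaw (a joint): angle between the jaws of clamp3 (rad): below 0.03 = ratcheted shut (jaws touching), 0.28 to 0.38 = open. A stiff hinge, about 0.12 N m of friction, holds it. None if absent.
- clamp4: like clamp1, same frame and sizes. None if absent.
- clamp4_jaw (a joint): angle between the jaws of clamp4 (rad): below 0.03 = ratcheted shut (jaws touching), 0.28 to 0.38 = open. A stiff hinge, about 0.12 N m of friction, holds it. None if absent.
- clamp5: like clamp1, same frame and sizes. None if absent.
- clamp5_jaw (a joint): angle between the jaws of clamp5 (rad): below 0.03 = ratcheted shut (jaws touching), 0.28 to 0.38 = open. A stiff hinge, about 0.12 N m of friction, holds it. None if absent.
- uv_floor (a point): centre of the floor of the UV tray, the open tray of a white fixed unit at the robot's left; floor 160 (x) x 240 (y) mm, 6 mm above the bench; walls 6 mm thick, rim 24 mm above the floor. x points away from the control strip, which is 60 (x) x 252 (y) x 40 mm high and adjoins the tray's -x wall (x = -146 to -86 mm).
- start_button (a joint): travel of the start button (m): 0 up, 0.004 fully down; a spring, 1.4 N at first, 4.2 N fully down; it comes up again when let go
- button_top (a point): centre of the top of the white round start button, 13.6 mm across, in a 16 mm square hole of the control strip; up, it lies 5 mm below the strip's top face (which is 40 mm above the bench), too deep and narrow for a finger
- tip_box: closed blue pipette-tip box with a white band, 90 (x) x 54 (y) x 60 (z) mm, about 150 g; origin at the centre of its underside, z up; it starts standing in the UV tray
- dish_floor (a point): centre of the floor of the fixed open steel dish on the robot's right; floor 160 (x) x 130 (y) mm, 5 mm above the bench; walls 5 mm thick whose rim is 20 mm above the floor
- stylus: grey stylus, about 40 g, upright in its stand; origin at the tip, z up along it: steel shaft 8 mm across from 0 to 45 mm, collar 26 x 26 mm from 45 to 49 mm, square grip 14 x 14 mm (sides along x and y) from 49 to 91 mm
- stylus_tip (a point): the stylus's tip (its origin)
- stand_mouth (a point): centre of the top of the stylus stand, a fixed black block 60 x 60 x 55 mm with an 18 mm square hole right through; the stylus stands in the hole with its collar resting on the top, its tip 10 mm above the bench
- tube_rack: bystander: black rack with blue-capped tubes, 70 (x) x 160 (y) mm, 95 mm high; origin under its centre
- reagent: bystander: bottle 56 mm across, 120 mm high; origin under its centre
- spare_tips: bystander: open orange tip box, 80 x 110 x 53 mm; origin under its centre
There are look-alikes about, which are no part of the job. There is more than one size of the part that bears stand_mouth; the job needs the smallest. Leave any turquoise look-alike of the clamp4 alone.

How it is judged:
By the outcome, as a careful person would: the job done as asked, in the order asked, and still so for the second after the job is handed in, with the robot touching nothing.
Of clamp1, clamp3, clamp4 only 2 to 3 are there at a start; the rules pass over those that are not, and their reading is None.
Of clamp2, clamp5 only 1 to 2 are there at a start; the rules pass over those that are not, and their reading is None.
At some moment in a run one of clamp1, clamp2, clamp3, clamp4, clamp5 may be knocked a few centimetres aside while the robot is not near it.
It also fails if it takes over 210 s, if anything falls off the work surface, if the arm or the gripper's body presses on something with over 40 N, if the wrist force passes 120 N, or if a joint passes its speed limit or range.

ROBOT

A 7-joint arm with a two-finger parallel gripper is mounted at the origin on the work surface. World frame = base frame: x ahead of the robot, y to its left, z up, the work surface at z = 0. Lengths are in m, angles in degrees, forces in N, time in s.
With the tool pointing down it reaches from about 0.4 to 0.85 m from the base axis. Payload 4.5 kg.
Tool frame: the origin (TCP) lies on the front face of the gripper's body, between the roots of the fingers; the fingertips stand 64 mm ahead of it and the grasp point (between the pads) lies 45 mm ahead of it (arm.pinch_z is the distance from the TCP to the grasp point, in m); z points along the fingers, y is the line along which they close (so a half turn about z gives the same grasp; the last joint's range is limited). The gripper opens to 88 mm and grips with 3 to 60 N. Pads are 18 mm wide; open, the fingers measure 123 mm over their backs; the gripper's body (75 mm by 187 mm) begins 45 mm behind the grasp point.
Start: joints at [-67.219, 39.483, -11.15, 89.685, 9.013, 51.709, -12.324], TCP at [0.222, 0.584, 0.303] pointing down, gripper open.
Joint ranges: [-172.22, 172.22], [-26.19, 119.32], [-84.43, 86.54], [7.71, 146.69], [-57.33, 237.33], [2.42, 119.75], [-152.13, 152.13]. Speed limits (degrees/s): [147.25, 147.25, 180, 180, 180, 180, 180].

INTERFACE

Orientations are given as a 3x3 rotation matrix whose columns are the frame's x, y, z axes.
In Python, from workcell import arm gives the robot as it stands.
- The arm moves only by the tool servo_tool, never from a script. Its argument "rows" is a list of rows, each an object of numbers: "tx", "ty", "tz": the shift along the tool's x, y, z in units of 0.12 m (1.0 is 0.12 m); "spin": the turn about the tool's z in units of 30 degrees (1.0 is 30 degrees); "jaw": the opening, from 0 (shut) to 1 (fully open). A call has 1 to 20 rows; each row is the pose to reach, as a shift and turn from the pose commanded when the call began, along the tool's axes at that moment; what a row does not reach only later rows make up. A row lasts 1/10 s, in which the tool goes at most 50 mm and 8.59 degrees, less where a joint would pass 70% of its speed; a pose out of reach is approached as far as the arm can. A call with a number of a shift or a turn outside -1 to 1 is refused whole. A call with a gripper value outside its range is refused whole. The fingers move at their own pace and stop on an object; "squeeze" is the grip in N (left out, the last holds). Time passes only in rows, so rows that repeat a pose let the fingers close. It gives the time, the measured TCP pose, the force, the opening and the grip force at its end, in the units of the state.
- arm.sense(): the state, without advancing time (a new reading comes with each control period).
- arm.snapshot(name): name is "scene" or "side" or "wrist"; returns a dict with "image" (400x640x3 uint8, red, green, blue), "fx", "fy", "cx", "cy" (pixels), "position" and "rotation" of the camera in the world. Camera axes: x right, y up, looking along -z (the intrinsics and any distortion apply to the point x, -y, -z); pixel columns grow to the right and rows downward; lengths in m; the calibration is good to about 2 mm. A picture is of the moment at which its call begins. There is no depth.
- arm.job_done(): hands the job in; it is judged then, once.
The state is a dict: "t": time; "joints": joint angles; "qvel": joint speeds; "tau": joint torques, N m; "ee_pos": TCP position; "orientation": TCP orientation; "ft_force": force on the tool from outside, world axes, zero at the start; "torque": the same for the moment, N m; "opening": opening from 0.0 (shut) to 1.0 (fully open); "grip_force": force on a finger pad.
Only numpy, scipy, OpenCV 4.12 (cv2) and the standard library are available. Lean on these libraries where they do the work, as an engineer would, in place of code of your own. Each camera call takes 0.05 s, during which the arm holds its last target. There are 200 camera calls.

## Working session

There is one attempt and no reset: what is moved stays moved. The work goes in short steps, Python scripts to look and compute and a tool call to move; the robot and the scene stay as the last step left them, time stands still between calls to the robot, and variables do not carry over. Pictures are saved under pics/ and viewed, at most 14 in all, crops included, and the job is handed in when it is done.

Besides the shell and the picture viewer there is one more tool, called after "Call:" by a JSON object that holds its "name" and its "arguments", one argument or row to a line. servo_tool: Moves the arm, as the interface text tells. Its arguments: {"type":"object","properties":{"rows":{"type":"array","items":{"type":"object","properties":{"tx":{"type":"number"},"ty":{"type":"number"},"tz":{"type":"number"},"spin":{"type":"number"},"jaw":{"type":"number"}}}},"squeeze":{"type":"number"}},"required":["rows"]}

```bash
mkdir -p pics; ls
python3 - <<'E'
from workcell import arm
import cv2,pickle
s=arm.sense();print(s['t'],s['ee_pos'],s['orientation'],s['opening'],arm.pinch_z)
for n in("scene","side"):
    d=arm.snapshot(n);pickle.dump(d,open(f'pics/{n}0.pkl','wb'));cv2.imwrite(f'pics/{n}0.png',d['image'][:,:,::-1])
    print(n,d['position'],d['rotation'],d['fx'],d['fy'],d['cx'],d['cy'],[k for k in d])
E
```

```text
pics
0.0 [0.22225458 0.58358689 0.30193646] [[-9.34582239e-01  3.55746758e-01 -5.31868438e-04]
 [ 3.55747135e-01  9.34580630e-01 -1.73855999e-03]
 [-1.21413140e-04 -1.81403796e-03 -9.99998347e-01]] 1.002911098127667 0.0453
scene [0.91812789 0.50583893 0.46518365] [[-8.05376166e-01 -3.07974649e-01  5.06478871e-01]
 [ 5.92764036e-01 -4.18199060e-01  6.88287980e-01]
 [-1.66260744e-04  8.54553194e-01  5.19363852e-01]] 374.947700874335 374.947700874335 321.22793143859263 198.23177425411367 ['image', 'fx', 'fy', 'cx', 'cy', 'position', 'rotation']
side [ 0.13867653 -0.60427309  0.60134895] [[ 0.8216032   0.34724127 -0.452097  ]
 [-0.56966469  0.47059449 -0.67381226]
 [-0.02122107  0.81115     0.58445303]] 405.3454567419794 405.3454567419794 320.0035392964032 198.1969628295111 ['image', 'fx', 'fy', 'cx', 'cy', 'position', 'rotation']
```

View pics/scene0.png

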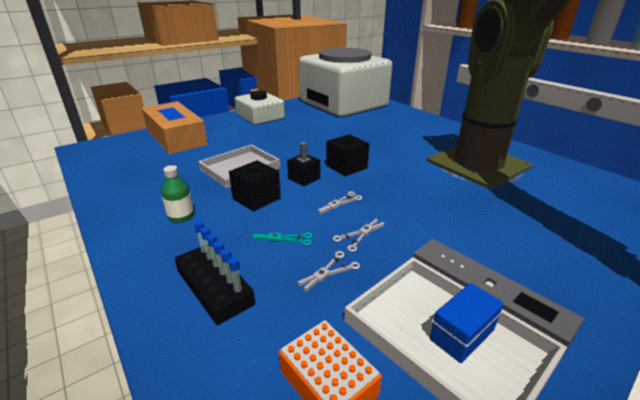

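View pics/side0.png

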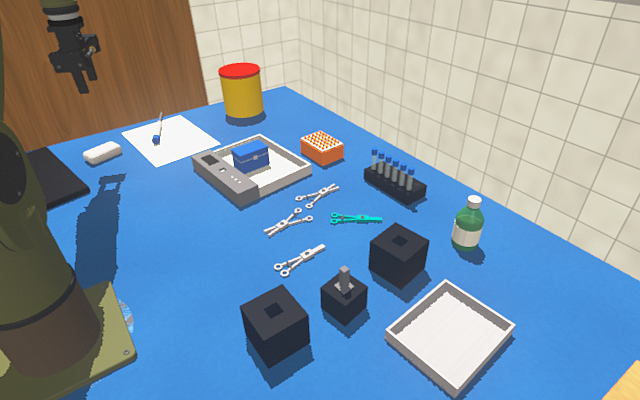

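Scene view: candidates for the clamp are steel ones at (340,202) (looks shut), (358,235) (open) and (325,272) (open), plus a turquoise look-alike at (283,238). Candidates for the stand are black blocks at (304,168) (small, holds the stylus), (255,185) and (347,155), both larger. The tip box is at (467,320) in the tray, the button at about (490,282) on the strip. The dish is at (240,165).

```bash
cat > h.py <<'E'
import numpy as np,cv2,pickle
from workcell import arm
def load(n): return pickle.load(open(f'pics/{n}.pkl','rb'))
def snap(cam,n):
    d=arm.snapshot(cam);pickle.dump(d,open(f'pics/{n}.pkl','wb'));cv2.imwrite(f'pics/{n}.png',d['image'][:,:,::-1]);return d
def ray(d,uv):
    uv=np.atleast_2d(np.asarray(uv,float))
    v=np.c_[(uv[:,0]-d['cx'])/d['fx'],-(uv[:,1]-d['cy'])/d['fy'],-np.ones(len(uv))]
    return v@np.array(d['rotation']).T
def hit(d,uv,z):
    r=ray(d,uv);p=np.array(d['position']);return p+r*((z-p[2])/r[:,2])[:,None]
def proj(d,P):
    q=(np.atleast_2d(P)-d['position'])@np.array(d['rotation'])
    return np.c_[d['cx']+d['fx']*q[:,0]/-q[:,2],d['cy']+d['fy']*q[:,1]/q[:,2]]
def crop(d,n,x0,y0,x1,y1,k):
    cv2.imwrite(f'pics/{n}.png',cv2.resize(d['image'][y0:y1,x0:x1,::-1],None,fx=k,fy=k,interpolation=cv2.INTER_CUBIC))
def tool(world):  # world shift -> tool units
    R=np.array(arm.sense()['orientation']);return (R.T@np.asarray(world)/0.12).round(3)
E
python3 - <<'E'
from h import *
np.set_printoptions(precision=3,suppress=True)
a=load('scene0');b=load('side0')
print('scene clamps',hit(a,[(340,202),(358,235),(325,272)],.008))
print('side clamps',hit(b,[(303,258),(285,224),(318,194)],.008))
print('dish rim corners side',hit(b,[(446,281),(515,326),(454,394),(386,331)],.025))
print('stand top side',hit(b,[(344,286)],.055),'scene',hit(a,[(304,160)],.055))
print('tray rim scene',hit(a,[(345,315),(410,258)],.03),'side',hit(b,[(262,135),(312,168),(195,160),(250,200)],.03))
print('box top scene',hit(a,[(433,320),(467,284),(502,297),(471,335)],.066))
print('button',hit(a,[(490,282)],.035))
print('bigs',hit(b,[(275,312),(399,242)],.08),'rack',hit(b,[(395,190)],0.04),'bottle',hit(b,[(467,245)],0.0),'orange',hit(b,[(322,142)],.053))
crop(a,'c1',230,130,410,300,4.4 and 3.3)
E
```

```text
scene clamps [[ 0.447 -0.061  0.008]
 [ 0.497  0.059  0.008]
 [ 0.616  0.107  0.008]]
side clamps [[ 0.448 -0.074  0.008]
 [ 0.475  0.044  0.008]
 [ 0.604  0.098  0.008]]
dish rim corners side [[ 0.623 -0.299  0.025]
 [ 0.639 -0.434  0.025]
 [ 0.465 -0.453  0.025]
 [ 0.457 -0.316  0.025]]
stand top side [[ 0.444 -0.218  0.055]] scene [[ 0.443 -0.214  0.055]]
tray rim scene [[0.662 0.217 0.03 ]
 [0.488 0.186 0.03 ]] side [[0.627 0.436 0.03 ]
 [0.643 0.182 0.03 ]
 [0.402 0.414 0.03 ]
 [0.44  0.149 0.03 ]]
box top scene [[0.594 0.318 0.066]
 [0.5   0.304 0.066]
 [0.482 0.349 0.066]
 [0.574 0.362 0.066]]
button [[0.434 0.307 0.035]]
bigs [[ 0.308 -0.215  0.08 ]
 [ 0.582 -0.21   0.08 ]] rack [[ 0.738 -0.037  0.04 ]] bottle [[ 0.761 -0.242  0.   ]] orange [[0.724 0.251 0.053]]
```

View pics/c1.png

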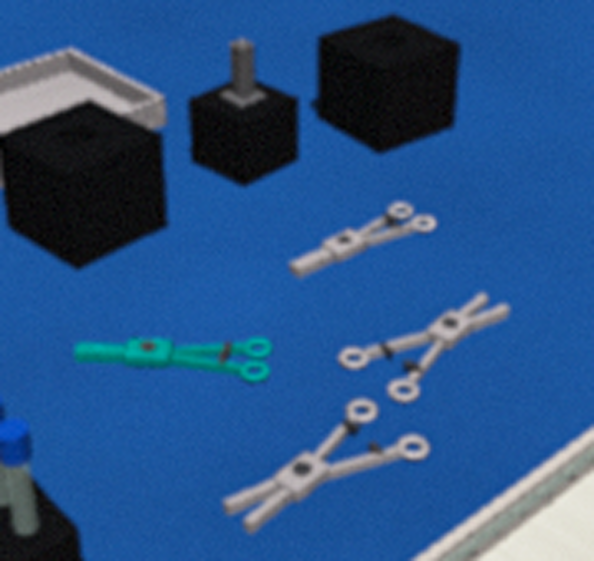

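Crop: the clamp at crop (345,240) is shut, those at (450,324) and (303,475) are open. The small block with the stylus is the right stand. I'll start with the tip box (centre about 0.538, 0.333, yaw about 8.5°).

Call:
{"name": "servo_tool", "arguments": {
  "rows": [
    {"spin": -0.3},
    {"spin": -0.6},
    {"spin": -0.9},
    {"spin": -0.98},
    {"spin": -0.98},
    {"spin": -0.98}
  ]
}}

```text
invalid input
```

Call:
{"name": "servo_tool", "arguments": {
  "rows": [
    {"tx": -0.25,"ty": -0.27},
    {"tx": -0.5,"ty": -0.55},
    {"tx": -0.76,"ty": -0.82},
    {"tx": -0.76,"ty": -0.82}
  ]
}}

```text
invalid input
```

Call:
{"name": "servo_tool", "arguments": {
  "rows": [
    {"tx": -0.25,"ty": -0.27},
    {"tx": -0.5,"ty": -0.55},
    {"tx": -0.76,"ty": -0.82},
    {"tx": -0.76,"ty": -0.82}
  ]
}}

```text
invalid input
```

Call:
{"name": "servo_tool", "arguments": {
  "rows": [
    {"tx": -0.25,"ty": -0.27},
    {"tx": -0.5,"ty": -0.55},
    {"tx": -0.76,"ty": -0.82},
    {"tx": -0.76,"ty": -0.82},
    {"tx": -0.76,"ty": -0.82},
    {"tx": -0.76,"ty": -0.82}
  ]
}}

```text
invalid input
```

Run:
```python
from h import *
d=snap('wrist','w1');print(d['position'],d['rotation'],d['fx'],arm.sense()['ft_force'])
```

```text
[0.14979493 0.61202753 0.38401778] [[ 0.35635988 -0.89206356 -0.27790328]
 [ 0.93434675  0.33961219  0.10798016]
 [-0.00194582 -0.29813783  0.95452085]] 298.6829075155417 [ 0.56197532  0.66147141 -0.15742667]
```

View pics/w1.png

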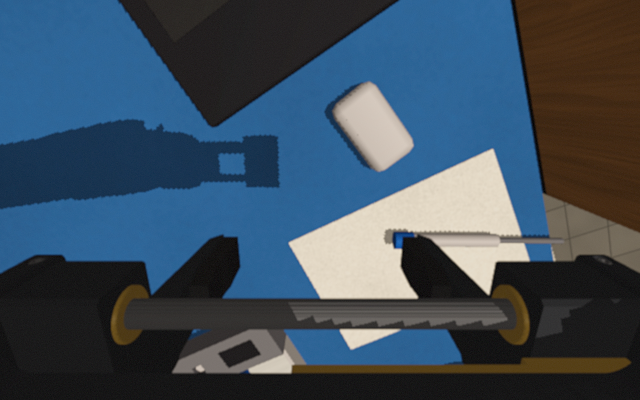

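Wrist view: eraser (370,125), paper and pen (400,240), strip corner (240,350). The moves were refused, so I'll give every field.

Call:
{"name": "servo_tool", "arguments": {
  "rows": [
    {"tx": 0,"ty": 0,"tz": 0,"spin": -0.98,"jaw": 1},
    {"tx": 0,"ty": 0,"tz": 0,"spin": -0.98,"jaw": 1},
    {"tx": 0,"ty": 0,"tz": 0,"spin": -0.98,"jaw": 1},
    {"tx": 0,"ty": 0,"tz": 0,"spin": -0.98,"jaw": 1},
    {"tx": 0,"ty": 0,"tz": 0,"spin": -0.98,"jaw": 1}
  ],
  "squeeze": 15
}}

```text
t: 0.65
ee_pos: [0.2225, 0.5838, 0.3023]
orientation: [[-0.989, -0.149, -0.001], [-0.149, 0.989, -0.001], [0.001, -0.001, -1.0]]
ft_force: [0.2, -0.2, -0.2]
opening: 0.998
grip_force: 0.0
```

Call:
{"name": "servo_tool", "arguments": {
  "rows": [
    {"tx": -0.76,"ty": -0.82,"tz": 0,"spin": 0,"jaw": 1},
    {"tx": -0.76,"ty": -0.82,"tz": 0,"spin": 0,"jaw": 1},
    {"tx": -0.76,"ty": -0.82,"tz": 0,"spin": 0,"jaw": 1},
    {"tx": -0.76,"ty": -0.82,"tz": 0,"spin": 0,"jaw": 1}
  ]
}}

```text
t: 1.05
ee_pos: [0.3334, 0.4956, 0.3022]
orientation: [[-0.991, -0.137, 0.004], [-0.137, 0.991, -0.005], [-0.003, -0.005, -1.0]]
ft_force: [-0.2, 0.1, -0.8]
opening: 1.001
grip_force: 0.0
```

Call:
{"name": "servo_tool", "arguments": {
  "rows": [
    {"tx": -0.76,"ty": -0.82,"tz": 0,"spin": 0,"jaw": 1},
    {"tx": -0.76,"ty": -0.82,"tz": 0,"spin": 0,"jaw": 1},
    {"tx": -0.76,"ty": -0.82,"tz": 0,"spin": 0,"jaw": 1},
    {"tx": -0.76,"ty": -0.82,"tz": 0,"spin": 0,"jaw": 1}
  ]
}}

```text
t: 1.45
ee_pos: [0.437, 0.4122, 0.3022]
orientation: [[-0.99, -0.138, 0.003], [-0.138, 0.99, -0.004], [-0.002, -0.004, -1.0]]
ft_force: [0.2, -0.6, -0.9]
opening: 1.0
grip_force: 0.0
```

Call:
{"name": "servo_tool", "arguments": {
  "rows": [
    {"tx": -0.76,"ty": -0.82,"tz": 0,"spin": 0,"jaw": 1},
    {"tx": -0.76,"ty": -0.82,"tz": 0,"spin": 0,"jaw": 1},
    {"tx": -0.76,"ty": -0.82,"tz": 0,"spin": 0,"jaw": 1},
    {"tx": -0.76,"ty": -0.82,"tz": 0,"spin": 0,"jaw": 1},
    {"tx": -0.76,"ty": -0.82,"tz": 0,"spin": 0,"jaw": 1},
    {"tx": -0.76,"ty": -0.82,"tz": 0,"spin": 0,"jaw": 1}
  ]
}}

```text
t: 2.05
ee_pos: [0.5347, 0.3355, 0.3028]
orientation: [[-0.988, -0.152, -0.002], [-0.152, 0.988, 0.002], [0.001, 0.002, -1.0]]
ft_force: [-0.1, 0.5, -0.6]
opening: 0.994
grip_force: 0.0
```

Run:
```python
from h import *
d=snap('wrist','w2')
```

```text
(no output)
```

View pics/w2.png

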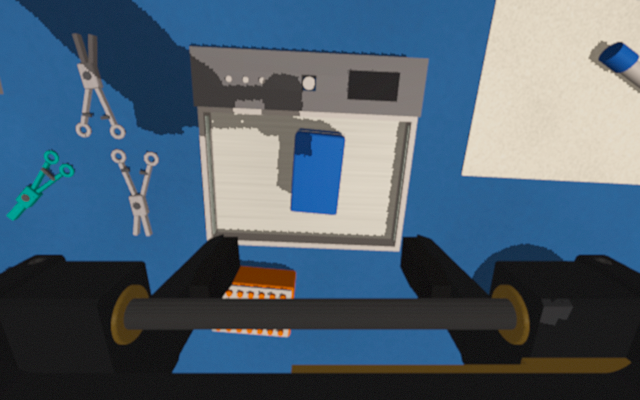

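Wrist view: box top around (318,173), button (309,83), strip corners (190,45), (428,58), clamps at (90,76) and (139,205) open; turquoise one at (28,197).

Run:
```python
from h import *
np.set_printoptions(precision=4,suppress=True)
d=load('w2');im=d['image'];hsv=cv2.cvtColor(im,cv2.COLOR_RGB2HSV)
m=cv2.inRange(hsv,(108,150,120),(125,255,255));m[:,:280]=0;m[:,360:]=0;m[:140]=0;m[225:]=0
print(hsv[175,320],hsv[30,460])
c=max(cv2.findContours(m,0,2)[0],key=cv2.contourArea);r=cv2.minAreaRect(c);b=cv2.boxPoints(r);print(b.round(),hit(d,b,.066))
P=hit(d,[(190,45),(428,58),(423,116),(194,107)],.04);print('strip',P)
print('rim far',hit(d,[(210,248),(400,252)],.03))
print('button',hit(d,[(309,83)],.035))
print('clamps',hit(d,[(90,76),(139,205)],.01))
# button by bright blob
g=im[70:97,297:322].min(2);print(g.max(),np.argwhere(g>150).mean(0)[::-1]+[297,70])
```

```text
[106 208 178] [105 177 148]
[[329. 213.]
 [329. 213.]
 [328. 213.]
 [328. 213.]] [[0.5746 0.3535 0.066 ]
 [0.5746 0.3535 0.066 ]
 [0.5747 0.3523 0.066 ]
 [0.5747 0.3523 0.066 ]]
strip [[0.4213 0.1823 0.04  ]
 [0.3956 0.4313 0.04  ]
 [0.4542 0.4411 0.04  ]
 [0.4832 0.1882 0.04  ]]
rim far [[0.6597 0.21   0.03  ]
 [0.6278 0.4584 0.03  ]]
button [[0.439  0.3102 0.035 ]]
clamps [[0.4688 0.0555 0.01  ]
 [0.6218 0.1079 0.01  ]]
188 [308.2613  82.6847]
```

Run:
```python
from h import *
np.set_printoptions(precision=4,suppress=True)
d=load('w2');im=d['image'];hsv=cv2.cvtColor(im,cv2.COLOR_RGB2HSV)
m=cv2.inRange(hsv,(100,150,60),(125,255,255))
m[:, :285]=0;m[:,355:]=0;m[:120]=0;m[225:]=0
c=max(cv2.findContours(m,0,2)[0],key=cv2.contourArea)
P=hit(d,c[:,0],.066)[:,:2].astype(np.float32);r=cv2.minAreaRect(P);print(r,cv2.boundingRect(c));print(cv2.boxPoints(r))
print(hit(d,[(344,137),(336,214),(292,210),(298,131)],.066))
```

```text
((0.5318516492843628, 0.332236647605896), (0.0879918783903122, 0.051360223442316055), 3.280905246734619) (291, 132, 53, 82)
[[0.4865 0.3554]
 [0.4894 0.3041]
 [0.5772 0.3091]
 [0.5743 0.3604]]
[[0.4879 0.3554 0.066 ]
 [0.5745 0.3615 0.066 ]
 [0.5773 0.3114 0.066 ]
 [0.4891 0.3067 0.066 ]]
```

Call:
{"name": "servo_tool", "arguments": {
  "rows": [
    {"tx": 0.03,"ty": -0.02,"tz": 0.4,"spin": 0.18,"jaw": 1},
    {"tx": 0.03,"ty": -0.02,"tz": 0.8,"spin": 0.18,"jaw": 1},
    {"tx": 0.03,"ty": -0.02,"tz": 0.9,"spin": 0.18,"jaw": 1},
    {"tx": 0.03,"ty": -0.02,"tz": 0.9,"spin": 0.18,"jaw": 1}
  ]
}}

```text
t: 2.5
ee_pos: [0.5319, 0.3308, 0.1934]
orientation: [[-0.998, -0.057, -0.004], [-0.057, 0.998, -0.002], [0.004, -0.001, -1.0]]
ft_force: [0.2, 0.0, 1.5]
opening: 0.999
grip_force: 0.0
```

Call:
{"name": "servo_tool", "arguments": {
  "rows": [
    {"tx": 0,"ty": 0,"tz": 0.3,"spin": 0,"jaw": 1},
    {"tx": 0,"ty": 0,"tz": 0.6,"spin": 0,"jaw": 1},
    {"tx": 0,"ty": 0,"tz": 0.87,"spin": 0,"jaw": 1},
    {"tx": 0,"ty": 0,"tz": 0.87,"spin": 0,"jaw": 1},
    {"tx": 0,"ty": 0,"tz": 0.87,"spin": 0,"jaw": 1}
  ]
}}

```text
t: 3.0
ee_pos: [0.5345, 0.3314, 0.0925]
orientation: [[-0.998, -0.055, 0.002], [-0.055, 0.998, 0.002], [-0.002, 0.002, -1.0]]
ft_force: [0.2, 0.4, 0.6]
opening: 0.999
grip_force: 0.0
```

Run:
```python
from h import *
np.set_printoptions(precision=3,suppress=True)
d=load('w2');print('paper',hit(d,[(495,0),(463,175)],0));d=load('w1');print('eraser,pad',hit(d,[(330,110),(370,125),(383,170)],0.02),hit(d,[(213,126),(120,0),(400,0)],.0))
s=arm.sense();print(s['ee_pos'],s['orientation'],s['ft_force'])
```

```text
paper [[0.319 0.503 0.   ]
 [0.519 0.526 0.   ]]
eraser,pad [[0.161 0.62  0.02 ]
 [0.194 0.658 0.02 ]
 [0.252 0.656 0.02 ]] [[ 0.128  0.476  0.   ]
 [-0.033  0.441  0.   ]
 [ 0.079  0.734  0.   ]]
[0.535 0.331 0.092] [[-0.998 -0.055  0.002]
 [-0.055  0.998  0.002]
 [-0.002  0.002 -1.   ]] [0.237 0.413 0.61 ]
```

Call:
{"name": "servo_tool", "arguments": {
  "rows": [
    {"tx": 0,"ty": 0,"tz": 0,"spin": 0,"jaw": 0.4},
    {"tx": 0,"ty": 0,"tz": 0,"spin": 0,"jaw": 0.4},
    {"tx": 0,"ty": 0,"tz": 0,"spin": 0,"jaw": 0.4},
    {"tx": 0,"ty": 0,"tz": 0,"spin": 0,"jaw": 0.4},
    {"tx": 0,"ty": 0,"tz": 0,"spin": 0,"jaw": 0.4},
    {"tx": 0,"ty": 0,"tz": 0,"spin": 0,"jaw": 0.4},
    {"tx": 0,"ty": 0,"tz": 0,"spin": 0,"jaw": 0.4},
    {"tx": 0,"ty": 0,"tz": 0,"spin": 0,"jaw": 0.4},
    {"tx": 0,"ty": 0,"tz": 0,"spin": 0,"jaw": 0.4},
    {"tx": 0,"ty": 0,"tz": 0,"spin": 0,"jaw": 0.4}
  ],
  "squeeze": 20
}}

```text
t: 4.0
ee_pos: [0.534, 0.3305, 0.091]
orientation: [[-0.998, -0.055, 0.001], [-0.055, 0.998, 0.001], [-0.001, 0.001, -1.0]]
ft_force: [0.2, 0.8, 5.7]
opening: 0.611
grip_force: 20.0
```

Call:
{"name": "servo_tool", "arguments": {
  "rows": [
    {"tx": 0,"ty": 0,"tz": -0.2,"spin": 0,"jaw": 0.4},
    {"tx": 0,"ty": 0,"tz": -0.4,"spin": 0,"jaw": 0.4},
    {"tx": 0,"ty": 0,"tz": -0.6,"spin": 0,"jaw": 0.4},
    {"tx": 0,"ty": 0,"tz": -0.8,"spin": 0,"jaw": 0.4},
    {"tx": 0,"ty": 0,"tz": -0.9,"spin": 0,"jaw": 0.4},
    {"tx": 0,"ty": 0,"tz": -0.9,"spin": 0,"jaw": 0.4},
    {"tx": 0,"ty": 0,"tz": -0.9,"spin": 0,"jaw": 0.4}
  ]
}}

```text
t: 4.7
ee_pos: [0.5332, 0.3295, 0.1973]
orientation: [[-0.998, -0.055, -0.001], [-0.055, 0.998, -0.001], [0.001, -0.001, -1.0]]
ft_force: [-0.1, -0.5, -2.5]
opening: 0.608
grip_force: 20.0
```

Call:
{"name": "servo_tool", "arguments": {
  "rows": [
    {"tx": 0.2,"ty": 0.06,"tz": 0,"spin": 0,"jaw": 0.4},
    {"tx": 0.5,"ty": 0.15,"tz": 0,"spin": 0,"jaw": 0.4},
    {"tx": 0.8,"ty": 0.24,"tz": 0,"spin": 0,"jaw": 0.4},
    {"tx": 1,"ty": 0.3,"tz": 0,"spin": 0,"jaw": 0.4}
  ]
}}

```text
t: 5.1
ee_pos: [0.4083, 0.3595, 0.1968]
orientation: [[-0.998, -0.057, -0.004], [-0.057, 0.998, -0.002], [0.004, -0.002, -1.0]]
ft_force: [0.7, -0.2, -1.4]
opening: 0.613
grip_force: 20.0
```

Call:
{"name": "servo_tool", "arguments": {
  "rows": [
    {"tx": 0.25,"ty": 0.08,"tz": 0,"spin": 0,"jaw": 0.4},
    {"tx": 0.5,"ty": 0.15,"tz": 0,"spin": 0,"jaw": 0.4},
    {"tx": 0.8,"ty": 0.24,"tz": 0,"spin": 0,"jaw": 0.4},
    {"tx": 1,"ty": 0.3,"tz": 0,"spin": 0,"jaw": 0.4},
    {"tx": 1,"ty": 0.3,"tz": 0,"spin": 0,"jaw": 0.4},
    {"tx": 1,"ty": 0.3,"tz": 0,"spin": 0,"jaw": 0.4}
  ]
}}

```text
t: 5.7
ee_pos: [0.2896, 0.3884, 0.1975]
orientation: [[-0.998, -0.056, -0.001], [-0.056, 0.998, -0.002], [0.001, -0.002, -1.0]]
ft_force: [0.4, 0.4, -1.9]
opening: 0.608
grip_force: 20.0
```

Call:
{"name": "servo_tool", "arguments": {
  "rows": [
    {"tx": 0,"ty": 0,"tz": 0.2,"spin": 0,"jaw": 0.4},
    {"tx": 0,"ty": 0,"tz": 0.4,"spin": 0,"jaw": 0.4},
    {"tx": 0,"ty": 0,"tz": 0.6,"spin": 0,"jaw": 0.4},
    {"tx": 0,"ty": 0,"tz": 0.75,"spin": 0,"jaw": 0.4},
    {"tx": 0,"ty": 0,"tz": 0.82,"spin": 0,"jaw": 0.4},
    {"tx": 0,"ty": 0,"tz": 0.82,"spin": 0,"jaw": 0.4},
    {"tx": 0,"ty": 0,"tz": 0.82,"spin": 0,"jaw": 0.4}
  ]
}}

```text
t: 6.4
ee_pos: [0.2907, 0.3886, 0.1001]
orientation: [[-0.999, -0.054, 0.0], [-0.054, 0.999, 0.0], [-0.0, 0.0, -1.0]]
ft_force: [-0.2, 0.1, -2.2]
opening: 0.612
grip_force: 20.0
```

Call:
{"name": "servo_tool", "arguments": {
  "rows": [
    {"tx": 0,"ty": 0,"tz": 0.06,"spin": 0,"jaw": 0.4},
    {"tx": 0,"ty": 0,"tz": 0.1,"spin": 0,"jaw": 0.4},
    {"tx": 0,"ty": 0,"tz": 0.12,"spin": 0,"jaw": 0.4},
    {"tx": 0,"ty": 0,"tz": 0.13,"spin": 0,"jaw": 0.4},
    {"tx": 0,"ty": 0,"tz": 0.13,"spin": 0,"jaw": 0.4},
    {"tx": 0,"ty": 0,"tz": 0.13,"spin": 0,"jaw": 0.4}
  ]
}}

```text
t: 7.0
ee_pos: [0.29, 0.3887, 0.0849]
orientation: [[-0.998, -0.055, 0.0], [-0.055, 0.998, 0.0], [-0.0, 0.0, -1.0]]
ft_force: [-1.0, -0.0, 5.3]
opening: 0.612
grip_force: 20.0
```

Call:
{"name": "servo_tool", "arguments": {
  "rows": [
    {"tx": 0,"ty": 0,"tz": -0.02,"spin": 0,"jaw": 1},
    {"tx": 0,"ty": 0,"tz": -0.02,"spin": 0,"jaw": 1},
    {"tx": 0,"ty": 0,"tz": -0.02,"spin": 0,"jaw": 1},
    {"tx": 0,"ty": 0,"tz": -0.02,"spin": 0,"jaw": 1},
    {"tx": 0,"ty": 0,"tz": -0.3,"spin": 0,"jaw": 1},
    {"tx": 0,"ty": 0,"tz": -0.6,"spin": 0,"jaw": 1},
    {"tx": 0,"ty": 0,"tz": -1,"spin": 0,"jaw": 1},
    {"tx": 0,"ty": 0,"tz": -1,"spin": 0,"jaw": 1}
  ]
}}

```text
t: 7.8
ee_pos: [0.2914, 0.3906, 0.2089]
orientation: [[-0.999, -0.054, 0.005], [-0.054, 0.998, 0.008], [-0.005, 0.008, -1.0]]
ft_force: [-0.2, 1.5, 1.0]
opening: 1.001
grip_force: 0.0
```

Call:
{"name": "servo_tool", "arguments": {
  "rows": [
    {"tx": -0.29,"ty": -0.27,"tz": -0.1,"spin": 0,"jaw": 0.6},
    {"tx": -0.58,"ty": -0.55,"tz": -0.1,"spin": 0,"jaw": 0.6},
    {"tx": -0.87,"ty": -0.83,"tz": -0.1,"spin": 0,"jaw": 0.6},
    {"tx": -0.87,"ty": -0.83,"tz": -0.1,"spin": 0,"jaw": 0.6}
  ]
}}

```text
t: 8.2
ee_pos: [0.4054, 0.2878, 0.2154]
orientation: [[-0.999, -0.041, 0.002], [-0.041, 0.999, -0.005], [-0.002, -0.005, -1.0]]
ft_force: [0.1, 1.0, 0.6]
opening: 0.664
grip_force: 0.0
```

Call:
{"name": "servo_tool", "arguments": {
  "rows": [
    {"tx": -0.29,"ty": -0.27,"tz": -0.1,"spin": 0,"jaw": 0.6},
    {"tx": -0.58,"ty": -0.55,"tz": -0.1,"spin": 0,"jaw": 0.6},
    {"tx": -0.87,"ty": -0.83,"tz": -0.1,"spin": 0,"jaw": 0.6},
    {"tx": -0.87,"ty": -0.83,"tz": -0.1,"spin": 0,"jaw": 0.6}
  ]
}}

```text
t: 8.6
ee_pos: [0.5145, 0.1942, 0.2272]
orientation: [[-0.999, -0.043, 0.003], [-0.043, 0.999, -0.005], [-0.002, -0.005, -1.0]]
ft_force: [-0.9, -0.5, 0.3]
opening: 0.602
grip_force: 0.0
```

Call:
{"name": "servo_tool", "arguments": {
  "rows": [
    {"tx": -0.29,"ty": -0.27,"tz": -0.1,"spin": 0,"jaw": 0.6},
    {"tx": -0.58,"ty": -0.55,"tz": -0.1,"spin": 0,"jaw": 0.6},
    {"tx": -0.87,"ty": -0.83,"tz": -0.1,"spin": 0,"jaw": 0.6},
    {"tx": -0.87,"ty": -0.83,"tz": -0.1,"spin": 0,"jaw": 0.6},
    {"tx": -0.87,"ty": -0.83,"tz": -0.1,"spin": 0,"jaw": 0.6},
    {"tx": -0.87,"ty": -0.83,"tz": -0.1,"spin": 0,"jaw": 0.6}
  ]
}}

```text
t: 9.2
ee_pos: [0.6177, 0.1096, 0.2397]
orientation: [[-0.998, -0.058, -0.002], [-0.058, 0.998, 0.001], [0.002, 0.001, -1.0]]
ft_force: [-0.3, 0.3, 0.1]
opening: 0.603
grip_force: 0.0
```

Run:
```python
from h import *
d=snap('wrist','w3');print(arm.sense()['joints'])
```

```text
[ -1.7957227   45.17365553 -22.8923732   92.24825916  21.97300308
  47.16564173  59.61241535]
```

View pics/w3.png

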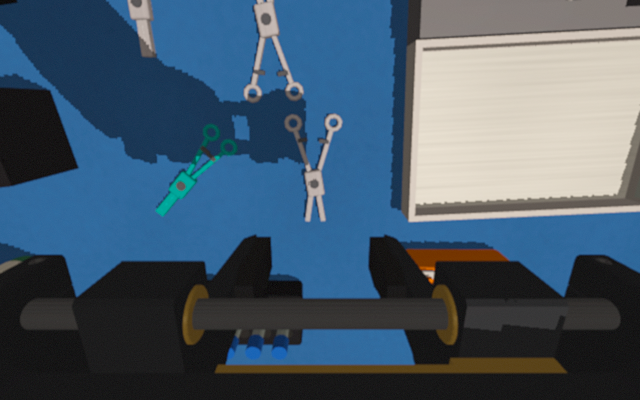

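Wrist view: clamp B pivot (315,184), rings (292,123) and (333,122), jaw tips (308,220), (322,220). Turquoise at (185,185). Clamp A at the top with pivot (266,20).

```bash
cat >> h.py <<'E'
def clampmask(d,z=.007):
    h=cv2.cvtColor(d['image'],cv2.COLOR_RGB2HSV);return cv2.inRange(h,(0,0,75),(179,70,255))
def toolyaw():
    R=np.array(arm.sense()['orientation']);return np.degrees(np.arctan2(R[1,0],R[0,0]))
E
python3 - <<'E'
from h import *
np.set_printoptions(precision=4,suppress=True)
d=load('w3');P=hit(d,[(315,184),(292,123),(333,122),(308,220),(322,220)],.008);print(P)
v=P[1:]-P[0];print(np.degrees(np.arctan2(v[:,1],v[:,0])),np.linalg.norm(v,axis=1))
crop(d,'c3',275,105,355,235,4.5)
print(toolyaw())
E
```

```text
[[0.6242 0.1057 0.008 ]
 [0.5612 0.0789 0.008 ]
 [0.5578 0.1207 0.008 ]
 [0.6666 0.1001 0.008 ]
 [0.6657 0.1158 0.008 ]]
[-156.9367  167.3385   -7.6385   13.6591] [0.0686 0.0681 0.0428 0.0427]
-176.65259586551338
```

View pics/c3.png

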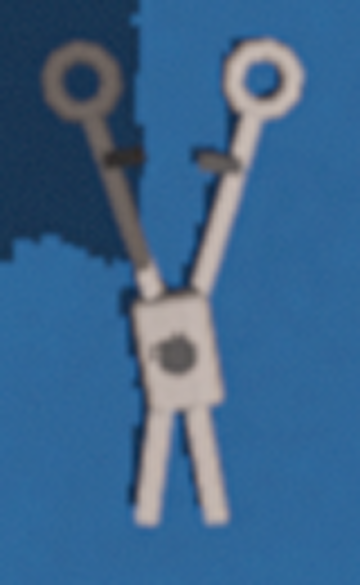

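Run:
```python
from h import *
np.set_printoptions(precision=4,suppress=True)
d=load('w3');q=np.array([(133,303),(203,291),(225,400),(150,412)])/4.5+[275,105]
P=hit(d,q,.010);print(P,P.mean(0));v=P[[2,3]]-P[[1,0]];print(np.degrees(np.arctan2(v[:,1],v[:,0])),np.linalg.norm(v,axis=1))
s=arm.sense();c=P.mean(0);print(s['ee_pos'],tool([c[0]-s['ee_pos'][0],c[1]-s['ee_pos'][1],0.066-s['ee_pos'][2]]))
```

```text
[[0.6115 0.0939 0.01  ]
 [0.6076 0.1103 0.01  ]
 [0.6342 0.1172 0.01  ]
 [0.6383 0.0992 0.01  ]] [0.6229 0.1052 0.01  ]
[14.4929 11.1035] [0.0275 0.0273]
[0.6177 0.1098 0.2399] [-0.043 -0.043  1.449]
```

Call:
{"name": "servo_tool", "arguments": {
  "rows": [
    {"tx": -0.04,"ty": -0.04,"tz": 0.3,"spin": -0.32,"jaw": 0.5},
    {"tx": -0.04,"ty": -0.04,"tz": 0.6,"spin": -0.32,"jaw": 0.5},
    {"tx": -0.04,"ty": -0.04,"tz": 0.9,"spin": -0.32,"jaw": 0.5},
    {"tx": -0.04,"ty": -0.04,"tz": 0.9,"spin": -0.32,"jaw": 0.5},
    {"tx": -0.04,"ty": -0.04,"tz": 0.9,"spin": -0.32,"jaw": 0.5},
    {"tx": -0.04,"ty": -0.04,"tz": 0.9,"spin": -0.32,"jaw": 0.5}
  ]
}}

```text
t: 9.85
ee_pos: [0.6251, 0.1044, 0.1345]
orientation: [[-0.975, -0.222, 0.003], [-0.222, 0.975, 0.001], [-0.003, 0.001, -1.0]]
ft_force: [0.1, -0.5, -0.4]
opening: 0.501
grip_force: 0.0
```

Run:
```python
from h import *
np.set_printoptions(precision=4,suppress=True)
d=snap('wrist','w4');h=cv2.cvtColor(d['image'],cv2.COLOR_RGB2HSV)
s=arm.sense();print(s['ee_pos'],toolyaw());print(proj(d,[.6229,.1052,.01]))
```

```text
[0.6253 0.1041 0.1346] -167.20761129636657
[[320.5051 209.6145]]
```

View pics/w4.png

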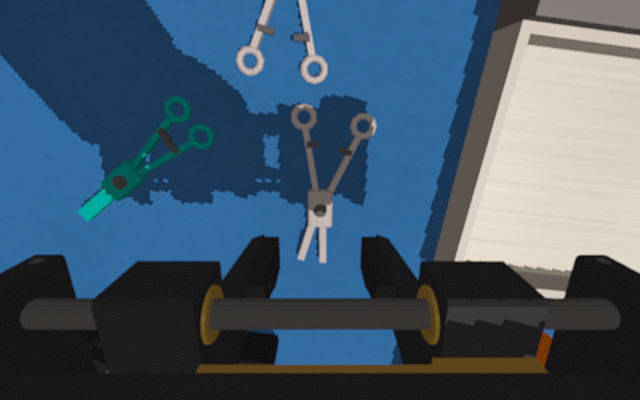

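Close view: pivot at (320,210), block upright in the image, centred between the fingers.

Call:
{"name": "servo_tool", "arguments": {
  "rows": [
    {"tx": 0.02,"ty": 0,"tz": 0.25,"spin": 0,"jaw": 0.5},
    {"tx": 0.02,"ty": 0,"tz": 0.45,"spin": 0,"jaw": 0.5},
    {"tx": 0.02,"ty": 0,"tz": 0.56,"spin": 0,"jaw": 0.5},
    {"tx": 0.02,"ty": 0,"tz": 0.56,"spin": 0,"jaw": 0.5},
    {"tx": 0.02,"ty": 0,"tz": 0.56,"spin": 0,"jaw": 0.5},
    {"tx": 0.02,"ty": 0,"tz": 0.56,"spin": 0,"jaw": 0.1},
    {"tx": 0.02,"ty": 0,"tz": 0.56,"spin": 0,"jaw": 0.1},
    {"tx": 0.02,"ty": 0,"tz": 0.56,"spin": 0,"jaw": 0.1},
    {"tx": 0.02,"ty": 0,"tz": 0.56,"spin": 0,"jaw": 0.1},
    {"tx": 0.02,"ty": 0,"tz": 0.56,"spin": 0,"jaw": 0.1},
    {"tx": 0.02,"ty": 0,"tz": 0.56,"spin": 0,"jaw": 0.1},
    {"tx": 0.02,"ty": 0,"tz": 0.56,"spin": 0,"jaw": 0.1}
  ],
  "squeeze": 20
}}

```text
t: 11.1
ee_pos: [0.6221, 0.1026, 0.0654]
orientation: [[-0.975, -0.221, 0.0], [-0.221, 0.975, 0.0], [-0.0, 0.0, -1.0]]
ft_force: [-0.2, 0.2, 4.5]
opening: 0.204
grip_force: 20.0
```

Call:
{"name": "servo_tool", "arguments": {
  "rows": [
    {"tx": 0,"ty": 0,"tz": -0.1,"spin": 0,"jaw": 0.1},
    {"tx": 0,"ty": 0,"tz": -0.3,"spin": 0,"jaw": 0.1},
    {"tx": 0,"ty": 0,"tz": -0.6,"spin": 0,"jaw": 0.1},
    {"tx": 0,"ty": 0,"tz": -0.7,"spin": 0,"jaw": 0.1},
    {"tx": 0,"ty": 0,"tz": -0.7,"spin": 0,"jaw": 0.1},
    {"tx": 0,"ty": 0,"tz": -0.7,"spin": 0,"jaw": 0.1}
  ]
}}

```text
t: 11.7
ee_pos: [0.6215, 0.1021, 0.1485]
orientation: [[-0.975, -0.221, -0.001], [-0.221, 0.975, -0.001], [0.001, -0.0, -1.0]]
ft_force: [-0.3, -0.4, -0.9]
opening: 0.202
grip_force: 20.0
```

Call:
{"name": "servo_tool", "arguments": {
  "rows": [
    {"tx": 0.01,"ty": 0.2,"tz": 0,"spin": 0.1,"jaw": 0.1},
    {"tx": 0.02,"ty": 0.4,"tz": 0,"spin": 0.21,"jaw": 0.1},
    {"tx": 0.04,"ty": 0.67,"tz": 0,"spin": 0.21,"jaw": 0.1},
    {"tx": 0.05,"ty": 0.9,"tz": 0,"spin": 0.21,"jaw": 0.1},
    {"tx": 0.07,"ty": 1.0,"tz": 0,"spin": 0.21,"jaw": 0.1}
  ]
}}

```text
t: 12.2
ee_pos: [0.5852, 0.2213, 0.1476]
orientation: [[-0.993, -0.117, -0.003], [-0.117, 0.993, 0.002], [0.003, 0.002, -1.0]]
ft_force: [-0.1, 0.8, -0.7]
opening: 0.202
grip_force: 20.0
```

Call:
{"name": "servo_tool", "arguments": {
  "rows": [
    {"tx": 0,"ty": 0.2,"tz": 0,"spin": 0,"jaw": 0.1},
    {"tx": 0,"ty": 0.33,"tz": 0,"spin": 0,"jaw": 0.1},
    {"tx": 0,"ty": 0.33,"tz": 0.1,"spin": 0,"jaw": 0.1},
    {"tx": 0,"ty": 0.33,"tz": 0.3,"spin": 0,"jaw": 0.1},
    {"tx": 0,"ty": 0.33,"tz": 0.5,"spin": 0,"jaw": 0.1},
    {"tx": 0,"ty": 0.33,"tz": 0.58,"spin": 0,"jaw": 0.1},
    {"tx": 0,"ty": 0.33,"tz": 0.58,"spin": 0,"jaw": 0.1},
    {"tx": 0,"ty": 0.33,"tz": 0.58,"spin": 0,"jaw": 0.1}
  ]
}}

```text
t: 13.0
ee_pos: [0.5833, 0.2565, 0.0797]
orientation: [[-0.994, -0.112, 0.0], [-0.112, 0.994, -0.0], [-0.0, -0.0, -1.0]]
ft_force: [0.6, 0.0, -0.8]
opening: 0.201
grip_force: 20.0
```

Run:
```python
from h import *
d=snap('wrist','w5');s=arm.sense();print(s['ee_pos'],toolyaw(),s['ft_force'])
```

```text
[0.58350086 0.25685806 0.08026922] -173.57971703549512 [-0.11638933  0.05011592 -0.26444525]
```

View pics/w5.png

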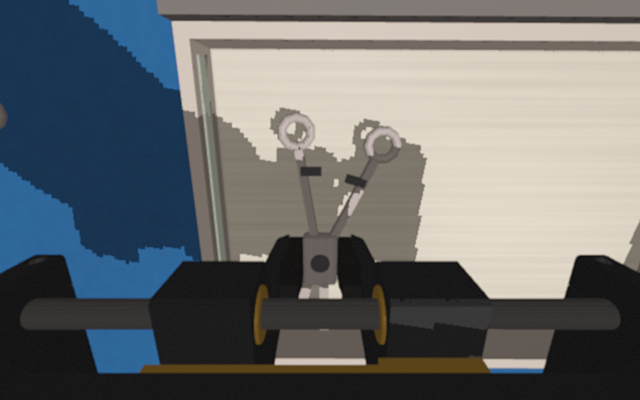

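The clamp hangs inside the tray with rings at (296,132), (381,145), clear of the walls. Lowering and letting go.

Call:
{"name": "servo_tool", "arguments": {
  "rows": [
    {"tx": 0,"ty": 0,"tz": 0.04,"spin": 0,"jaw": 0.1},
    {"tx": 0,"ty": 0,"tz": 0.07,"spin": 0,"jaw": 0.1},
    {"tx": 0,"ty": 0,"tz": 0.07,"spin": 0,"jaw": 0.1},
    {"tx": 0,"ty": 0,"tz": 0.07,"spin": 0,"jaw": 0.1},
    {"tx": 0,"ty": 0,"tz": 0.07,"spin": 0,"jaw": 0.35},
    {"tx": 0,"ty": 0,"tz": 0.07,"spin": 0,"jaw": 0.35},
    {"tx": 0,"ty": 0,"tz": 0.07,"spin": 0,"jaw": 0.35},
    {"tx": 0,"ty": 0,"tz": 0.07,"spin": 0,"jaw": 0.35},
    {"tx": 0,"ty": 0,"tz": -0.2,"spin": 0,"jaw": 0.35},
    {"tx": 0,"ty": 0,"tz": -0.5,"spin": 0,"jaw": 0.35},
    {"tx": 0,"ty": 0,"tz": -0.9,"spin": 0,"jaw": 0.35},
    {"tx": 0,"ty": 0,"tz": -0.9,"spin": 0,"jaw": 0.35}
  ]
}}

```text
t: 14.25
ee_pos: [0.5858, 0.2591, 0.1939]
orientation: [[-0.994, -0.112, 0.01], [-0.112, 0.994, 0.006], [-0.011, 0.005, -1.0]]
ft_force: [0.9, 0.5, 0.8]
opening: 0.348
grip_force: 0.0
```

Call:
{"name": "servo_tool", "arguments": {
  "rows": [
    {"tx": 0.2,"ty": -0.3,"tz": -0.1,"spin": 0,"jaw": 0.5},
    {"tx": 0.4,"ty": -0.6,"tz": -0.1,"spin": 0,"jaw": 0.5},
    {"tx": 0.55,"ty": -0.79,"tz": -0.1,"spin": 0,"jaw": 0.5},
    {"tx": 0.55,"ty": -0.79,"tz": -0.1,"spin": 0,"jaw": 0.5}
  ]
}}

```text
t: 14.65
ee_pos: [0.5256, 0.1501, 0.1989]
orientation: [[-0.994, -0.108, -0.004], [-0.108, 0.994, -0.006], [0.005, -0.005, -1.0]]
ft_force: [0.2, 0.4, -0.4]
opening: 0.502
grip_force: 0.0
```

Call:
{"name": "servo_tool", "arguments": {
  "rows": [
    {"tx": 0.2,"ty": -0.3,"tz": 0,"spin": 0,"jaw": 0.5},
    {"tx": 0.4,"ty": -0.6,"tz": 0,"spin": 0,"jaw": 0.5},
    {"tx": 0.55,"ty": -0.79,"tz": 0,"spin": 0,"jaw": 0.5},
    {"tx": 0.55,"ty": -0.79,"tz": 0,"spin": 0,"jaw": 0.5},
    {"tx": 0.55,"ty": -0.79,"tz": 0,"spin": 0,"jaw": 0.5},
    {"tx": 0.55,"ty": -0.79,"tz": 0,"spin": 0,"jaw": 0.5}
  ]
}}

```text
t: 15.25
ee_pos: [0.4742, 0.0557, 0.1995]
orientation: [[-0.993, -0.114, 0.002], [-0.114, 0.993, 0.002], [-0.002, 0.002, -1.0]]
ft_force: [0.7, 0.5, -0.4]
opening: 0.5
grip_force: 0.0
```

Run:
```python
from h import *
d=snap('wrist','w6');s=arm.sense();print(s['ee_pos'],toolyaw())
cv2.imwrite('pics/c6.png',cv2.resize(d['image'][0:260,100:500,::-1],None,fx=2,fy=2,interpolation=cv2.INTER_CUBIC))
```

```text
[0.47407802 0.05568845 0.19950138] -173.42870517358685
```

View pics/c6.png

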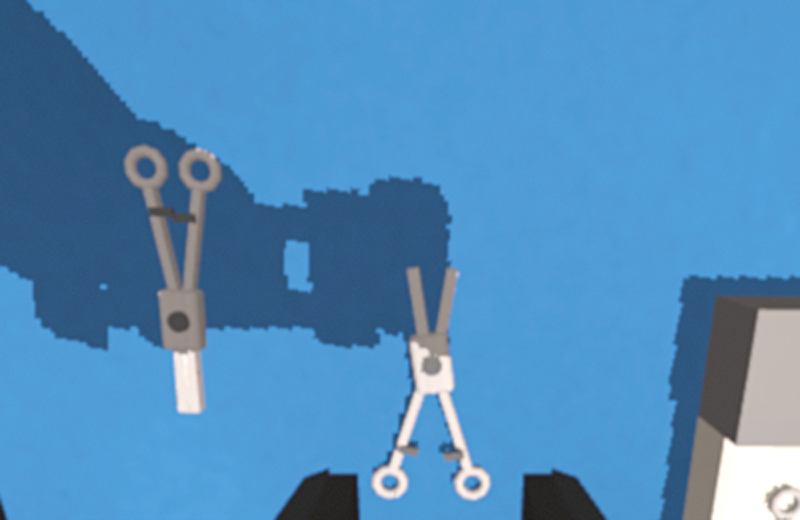

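Crop: clamp A pivot at crop (431,366), block long axis from about (428,337) to (435,391), jaws up, rings (389,483), (472,483). Shut clamp pivot (179,321), jaw tip (190,411), rings (146,167), (200,170).

Run:
```python
from h import *
np.set_printoptions(precision=4,suppress=True)
d=load('w6');f=lambda q,z:hit(d,np.array(q,float)/2+[100,0],z)
a=lambda v:np.degrees(np.arctan2(v[1],v[0]))
B=f([(410,340),(447,334),(454,388),(417,394),(431,366)],.01);print(B);print('A axis',a(B[0]-B[3]),a(B[1]-B[2]))
J=f([(412,268),(422,335),(453,268),(389,483),(472,483)],.006);print('A jaw',a(J[0]-J[1]),a(J[0]-B[4]),a(J[2]-B[4]),a(J[3]-B[4]),a(J[4]-B[4]))
C=f([(179,321)],.01)[0];T=f([(190,411),(146,167),(200,170)],.006);print('C',C,a(T[0]-C),a(C-(T[1]+T[2])/2),np.linalg.norm(T-C,axis=1))
s=arm.sense();p=B[4];print(tool([p[0]-s['ee_pos'][0],p[1]-s['ee_pos'][1],0.066-s['ee_pos'][2]]))
```

```text
[[0.4582 0.0411 0.01  ]
 [0.4535 0.0578 0.01  ]
 [0.479  0.0642 0.01  ]
 [0.484  0.047  0.01  ]
 [0.4695 0.0521 0.01  ]]
A axis -167.07665065999333 -166.00495881047266
A jaw -165.63067756025657 -162.79351243866273 173.8142496946223 -12.5765892982998 24.678730203463648
C [ 0.4613 -0.065   0.01  ] 3.740988592283973 2.7252849019776457 [0.0453 0.0669 0.0673]
[ 0.043 -0.027  1.112]
```

Call:
{"name": "servo_tool", "arguments": {
  "rows": [
    {"tx": 0.045,"ty": -0.025,"tz": 0.3,"spin": -0.24,"jaw": 0.5},
    {"tx": 0.045,"ty": -0.025,"tz": 0.6,"spin": -0.24,"jaw": 0.5},
    {"tx": 0.045,"ty": -0.025,"tz": 0.8,"spin": -0.24,"jaw": 0.5},
    {"tx": 0.045,"ty": -0.025,"tz": 0.95,"spin": -0.24,"jaw": 0.5},
    {"tx": 0.045,"ty": -0.025,"tz": 0.95,"spin": -0.24,"jaw": 0.5},
    {"tx": 0.045,"ty": -0.025,"tz": 0.95,"spin": -0.24,"jaw": 0.5}
  ]
}}

```text
t: 15.9
ee_pos: [0.4683, 0.0513, 0.0855]
orientation: [[-0.971, -0.238, 0.0], [-0.238, 0.971, 0.0], [-0.0, 0.0, -1.0]]
ft_force: [-0.6, 0.1, 0.2]
opening: 0.501
grip_force: 0.0
```

Call:
{"name": "servo_tool", "arguments": {
  "rows": [
    {"tx": 0,"ty": 0,"tz": 0.08,"spin": 0,"jaw": 0.5},
    {"tx": 0,"ty": 0,"tz": 0.15,"spin": 0,"jaw": 0.5},
    {"tx": 0,"ty": 0,"tz": 0.15,"spin": 0,"jaw": 0.5},
    {"tx": 0,"ty": 0,"tz": 0.15,"spin": 0,"jaw": 0.1},
    {"tx": 0,"ty": 0,"tz": 0.15,"spin": 0,"jaw": 0.1},
    {"tx": 0,"ty": 0,"tz": 0.15,"spin": 0,"jaw": 0.1},
    {"tx": 0,"ty": 0,"tz": 0.15,"spin": 0,"jaw": 0.1},
    {"tx": 0,"ty": 0,"tz": 0.15,"spin": 0,"jaw": 0.1},
    {"tx": 0,"ty": 0,"tz": 0.15,"spin": 0,"jaw": 0.1},
    {"tx": 0,"ty": 0,"tz": 0.15,"spin": 0,"jaw": 0.1}
  ]
}}

```text
t: 16.9
ee_pos: [0.4682, 0.0503, 0.0678]
orientation: [[-0.972, -0.236, 0.001], [-0.236, 0.972, 0.0], [-0.001, 0.0, -1.0]]
ft_force: [-0.2, 0.5, 6.2]
opening: 0.201
grip_force: 20.0
```

Call:
{"name": "servo_tool", "arguments": {
  "rows": [
    {"tx": 0,"ty": 0,"tz": -0.1,"spin": 0,"jaw": 0.1},
    {"tx": 0,"ty": 0,"tz": -0.3,"spin": 0,"jaw": 0.1},
    {"tx": 0,"ty": 0,"tz": -0.6,"spin": 0,"jaw": 0.1},
    {"tx": 0,"ty": 0,"tz": -0.8,"spin": 0,"jaw": 0.1},
    {"tx": 0,"ty": 0,"tz": -0.8,"spin": 0,"jaw": 0.1},
    {"tx": 0,"ty": 0,"tz": -0.8,"spin": 0,"jaw": 0.1}
  ]
}}

```text
t: 17.5
ee_pos: [0.4679, 0.0499, 0.1634]
orientation: [[-0.972, -0.235, 0.0], [-0.235, 0.972, 0.0], [-0.0, 0.0, -1.0]]
ft_force: [-0.5, 0.2, -0.9]
opening: 0.199
grip_force: 20.0
```

Call:
{"name": "servo_tool", "arguments": {
  "rows": [
    {"tx": -0.1,"ty": 0.2,"tz": 0,"spin": 0,"jaw": 0.1},
    {"tx": -0.2,"ty": 0.45,"tz": 0,"spin": 0,"jaw": 0.1},
    {"tx": -0.3,"ty": 0.7,"tz": 0,"spin": 0,"jaw": 0.1},
    {"tx": -0.39,"ty": 0.85,"tz": 0,"spin": 0,"jaw": 0.1}
  ]
}}

```text
t: 17.9
ee_pos: [0.4884, 0.1632, 0.1619]
orientation: [[-0.971, -0.239, -0.002], [-0.239, 0.971, 0.001], [0.002, 0.001, -1.0]]
ft_force: [-0.5, -0.3, -0.2]
opening: 0.201
grip_force: 20.0
```

Call:
{"name": "servo_tool", "arguments": {
  "rows": [
    {"tx": -0.1,"ty": 0.2,"tz": 0,"spin": 0,"jaw": 0.1},
    {"tx": -0.2,"ty": 0.45,"tz": 0,"spin": 0,"jaw": 0.1},
    {"tx": -0.3,"ty": 0.7,"tz": 0,"spin": 0,"jaw": 0.1},
    {"tx": -0.39,"ty": 0.85,"tz": 0,"spin": 0,"jaw": 0.1}
  ]
}}

```text
t: 18.3
ee_pos: [0.5095, 0.2735, 0.1616]
orientation: [[-0.971, -0.239, -0.002], [-0.239, 0.971, 0.0], [0.002, 0.001, -1.0]]
ft_force: [0.2, -1.0, -1.2]
opening: 0.196
grip_force: 20.0
```

Call:
{"name": "servo_tool", "arguments": {
  "rows": [
    {"tx": -0.1,"ty": 0.2,"tz": 0,"spin": 0.1,"jaw": 0.1},
    {"tx": -0.2,"ty": 0.45,"tz": 0,"spin": 0.24,"jaw": 0.1},
    {"tx": -0.3,"ty": 0.7,"tz": 0,"spin": 0.24,"jaw": 0.1},
    {"tx": -0.4,"ty": 0.86,"tz": 0,"spin": 0.24,"jaw": 0.1},
    {"tx": -0.4,"ty": 0.86,"tz": 0,"spin": 0.24,"jaw": 0.1},
    {"tx": -0.4,"ty": 0.86,"tz": 0,"spin": 0.24,"jaw": 0.1}
  ]
}}

```text
t: 18.9
ee_pos: [0.5321, 0.3813, 0.1614]
orientation: [[-0.994, -0.113, -0.002], [-0.113, 0.994, -0.003], [0.002, -0.003, -1.0]]
ft_force: [0.5, -0.5, -0.6]
opening: 0.201
grip_force: 20.0
```

Call:
{"name": "servo_tool", "arguments": {
  "rows": [
    {"tx": 0,"ty": 0,"tz": 0.2,"spin": 0,"jaw": 0.1},
    {"tx": 0,"ty": 0,"tz": 0.4,"spin": 0,"jaw": 0.1},
    {"tx": 0,"ty": 0,"tz": 0.55,"spin": 0,"jaw": 0.1},
    {"tx": 0,"ty": 0,"tz": 0.6,"spin": 0,"jaw": 0.1},
    {"tx": 0,"ty": 0,"tz": 0.6,"spin": 0,"jaw": 0.1},
    {"tx": 0,"ty": 0,"tz": 0.6,"spin": 0,"jaw": 0.1}
  ]
}}

```text
t: 19.5
ee_pos: [0.5334, 0.3823, 0.0921]
orientation: [[-0.994, -0.112, 0.001], [-0.112, 0.994, 0.001], [-0.001, 0.001, -1.0]]
ft_force: [-0.2, 0.3, -0.9]
opening: 0.201
grip_force: 20.0
```

Call:
{"name": "servo_tool", "arguments": {
  "rows": [
    {"tx": 0,"ty": 0,"tz": 0.07,"spin": 0,"jaw": 0.1},
    {"tx": 0,"ty": 0,"tz": 0.12,"spin": 0,"jaw": 0.1},
    {"tx": 0,"ty": 0,"tz": 0.15,"spin": 0,"jaw": 0.1},
    {"tx": 0,"ty": 0,"tz": 0.15,"spin": 0,"jaw": 0.1},
    {"tx": 0,"ty": 0,"tz": 0.15,"spin": 0,"jaw": 0.1},
    {"tx": 0,"ty": 0,"tz": 0.15,"spin": 0,"jaw": 0.35},
    {"tx": 0,"ty": 0,"tz": 0.15,"spin": 0,"jaw": 0.35},
    {"tx": 0,"ty": 0,"tz": 0.15,"spin": 0,"jaw": 0.35},
    {"tx": 0,"ty": 0,"tz": 0.15,"spin": 0,"jaw": 0.35},
    {"tx": 0,"ty": 0,"tz": -0.2,"spin": 0,"jaw": 0.35},
    {"tx": 0,"ty": 0,"tz": -0.5,"spin": 0,"jaw": 0.35},
    {"tx": 0,"ty": 0,"tz": -0.9,"spin": 0,"jaw": 0.35},
    {"tx": 0,"ty": 0,"tz": -0.9,"spin": 0,"jaw": 0.35}
  ]
}}

```text
t: 20.8
ee_pos: [0.5356, 0.385, 0.2062]
orientation: [[-0.994, -0.112, 0.009], [-0.112, 0.994, 0.009], [-0.01, 0.008, -1.0]]
ft_force: [0.8, 1.3, -0.2]
opening: 0.348
grip_force: 0.0
```

Call:
{"name": "servo_tool", "arguments": {
  "rows": [
    {"tx": 0.08,"ty": -0.3,"tz": 0,"spin": 0,"jaw": 0.5},
    {"tx": 0.16,"ty": -0.6,"tz": 0,"spin": 0,"jaw": 0.5},
    {"tx": 0.25,"ty": -0.9,"tz": 0,"spin": 0,"jaw": 0.5}
  ]
}}

```text
t: 21.1
ee_pos: [0.515, 0.2701, 0.1991]
orientation: [[-0.994, -0.113, -0.0], [-0.113, 0.994, -0.0], [0.0, -0.0, -1.0]]
ft_force: [0.7, -0.4, 0.0]
opening: 0.498
grip_force: 0.0
```

Call:
{"name": "servo_tool", "arguments": {
  "rows": [
    {"tx": 0.08,"ty": -0.3,"tz": 0,"spin": 0,"jaw": 0.5},
    {"tx": 0.16,"ty": -0.6,"tz": 0,"spin": 0,"jaw": 0.5},
    {"tx": 0.25,"ty": -0.91,"tz": 0,"spin": 0,"jaw": 0.5}
  ]
}}

```text
t: 21.4
ee_pos: [0.4974, 0.1583, 0.1992]
orientation: [[-0.994, -0.113, 0.0], [-0.113, 0.994, 0.0], [-0.0, 0.0, -1.0]]
ft_force: [1.1, 0.1, 0.3]
opening: 0.497
grip_force: 0.0
```

Call:
{"name": "servo_tool", "arguments": {
  "rows": [
    {"tx": 0.08,"ty": -0.3,"tz": 0,"spin": 0,"jaw": 0.5},
    {"tx": 0.16,"ty": -0.6,"tz": 0,"spin": 0,"jaw": 0.5},
    {"tx": 0.25,"ty": -0.91,"tz": 0,"spin": 0,"jaw": 0.5}
  ]
}}

```text
t: 21.7
ee_pos: [0.48, 0.0465, 0.1993]
orientation: [[-0.994, -0.113, 0.0], [-0.113, 0.994, 0.0], [-0.0, 0.0, -1.0]]
ft_force: [0.2, -0.8, 0.8]
opening: 0.499
grip_force: 0.0
```

Call:
{"name": "servo_tool", "arguments": {
  "rows": [
    {"tx": 0.08,"ty": -0.3,"tz": 0,"spin": 0.1,"jaw": 0.5},
    {"tx": 0.16,"ty": -0.6,"tz": 0,"spin": 0.11,"jaw": 0.5},
    {"tx": 0.25,"ty": -0.91,"tz": 0,"spin": 0.11,"jaw": 0.5},
    {"tx": 0.25,"ty": -0.91,"tz": 0,"spin": 0.11,"jaw": 0.5},
    {"tx": 0.25,"ty": -0.91,"tz": 0,"spin": 0.11,"jaw": 0.5},
    {"tx": 0.25,"ty": -0.91,"tz": 0,"spin": 0.11,"jaw": 0.5}
  ]
}}

```text
t: 22.3
ee_pos: [0.4631, -0.0629, 0.1994]
orientation: [[-0.998, -0.057, 0.001], [-0.057, 0.998, 0.001], [-0.001, 0.001, -1.0]]
ft_force: [-0.8, -0.4, 1.0]
opening: 0.501
grip_force: 0.0
```

Run:
```python
from h import *
np.set_printoptions(precision=4,suppress=True)
d=snap('wrist','w7');s=arm.sense();print(s['ee_pos'],toolyaw())
q=proj(d,[.4613,-.065,.01])[0];print(q)
hsv=cv2.cvtColor(d['image'],cv2.COLOR_RGB2HSV);m=cv2.inRange(hsv,(0,0,50),(179,75,255))
x,y=q.astype(int);R=m.copy();R[:]=0;R[max(0,y-130):min(238,y+70),max(0,x-90):x+90]=m[max(0,y-130):min(238,y+70),max(0,x-90):x+90]
n,l,st,ce=cv2.connectedComponentsWithStats(R)
for i in range(1,n):
    if st[i,4]>40:
        ys,xs=np.where(l==i);P=hit(d,np.c_[xs,ys],.007)[:,:2].astype(np.float32);r=cv2.minAreaRect(P);print(st[i],r,cv2.boxPoints(r).tolist())
        v=cv2.fitLine(P,cv2.DIST_L2,0,.01,.01).ravel();print(np.degrees(np.arctan2(v[1],v[0])),v)
cv2.imwrite('pics/m7.png',R)
```

```text
[ 0.4632 -0.0626  0.1995] -176.70661890541072
[316.7098 186.5211]
[ 293  103   46  127 2102] ((0.4461768865585327, -0.06675851345062256), (0.11998219043016434, 0.04005013778805733), 3.2112131118774414) [[0.3851582705974579, -0.05012540519237518], [0.3874017298221588, -0.09011265635490417], [0.5071954727172852, -0.08339162170886993], [0.504952073097229, -0.04340437054634094]]
3.4583595 [ 0.9982  0.0603  0.4377 -0.0671]
```

Mask gives the shut clamp: 120 x 40 mm rectangle, axis 3.3°, pivot about (0.461, -0.066), as expected. Grip and lift.

Call:
{"name": "servo_tool", "arguments": {
  "rows": [
    {"tx": 0.02,"ty": -0.02,"tz": 0.3,"spin": 0,"jaw": 0.5},
    {"tx": 0.02,"ty": -0.02,"tz": 0.6,"spin": 0,"jaw": 0.5},
    {"tx": 0.02,"ty": -0.02,"tz": 0.8,"spin": 0,"jaw": 0.5},
    {"tx": 0.02,"ty": -0.02,"tz": 0.95,"spin": 0,"jaw": 0.5},
    {"tx": 0.02,"ty": -0.02,"tz": 0.95,"spin": 0,"jaw": 0.5},
    {"tx": 0.02,"ty": -0.02,"tz": 0.95,"spin": 0,"jaw": 0.5}
  ]
}}

```text
t: 22.95
ee_pos: [0.4607, -0.0655, 0.0856]
orientation: [[-0.998, -0.057, -0.0], [-0.057, 0.998, 0.0], [0.0, 0.0, -1.0]]
ft_force: [0.2, -0.4, -0.2]
opening: 0.498
grip_force: 0.0
```

Call:
{"name": "servo_tool", "arguments": {
  "rows": [
    {"tx": 0,"ty": 0,"tz": 0.08,"spin": 0,"jaw": 0.5},
    {"tx": 0,"ty": 0,"tz": 0.15,"spin": 0,"jaw": 0.5},
    {"tx": 0,"ty": 0,"tz": 0.15,"spin": 0,"jaw": 0.5},
    {"tx": 0,"ty": 0,"tz": 0.15,"spin": 0,"jaw": 0.1},
    {"tx": 0,"ty": 0,"tz": 0.15,"spin": 0,"jaw": 0.1},
    {"tx": 0,"ty": 0,"tz": 0.15,"spin": 0,"jaw": 0.1},
    {"tx": 0,"ty": 0,"tz": 0.15,"spin": 0,"jaw": 0.1},
    {"tx": 0,"ty": 0,"tz": 0.15,"spin": 0,"jaw": 0.1},
    {"tx": 0,"ty": 0,"tz": 0.15,"spin": 0,"jaw": 0.1},
    {"tx": 0,"ty": 0,"tz": 0.15,"spin": 0,"jaw": 0.1}
  ]
}}

```text
t: 23.95
ee_pos: [0.4609, -0.0666, 0.068]
orientation: [[-0.998, -0.055, 0.001], [-0.055, 0.998, 0.0], [-0.001, -0.0, -1.0]]
ft_force: [0.4, -0.2, 6.4]
opening: 0.199
grip_force: 20.0
```

Call:
{"name": "servo_tool", "arguments": {
  "rows": [
    {"tx": 0,"ty": 0,"tz": -0.1,"spin": 0,"jaw": 0.1},
    {"tx": 0,"ty": 0,"tz": -0.3,"spin": 0,"jaw": 0.1},
    {"tx": 0,"ty": 0,"tz": -0.6,"spin": 0,"jaw": 0.1},
    {"tx": 0,"ty": 0,"tz": -0.9,"spin": 0,"jaw": 0.1},
    {"tx": 0,"ty": 0,"tz": -1,"spin": 0,"jaw": 0.1},
    {"tx": 0,"ty": 0,"tz": -1,"spin": 0,"jaw": 0.1}
  ]
}}

```text
t: 24.55
ee_pos: [0.461, -0.067, 0.189]
orientation: [[-0.999, -0.054, 0.003], [-0.054, 0.999, 0.0], [-0.003, 0.0, -1.0]]
ft_force: [0.7, 0.0, -0.9]
opening: 0.199
grip_force: 20.0
```

Call:
{"name": "servo_tool", "arguments": {
  "rows": [
    {"tx": 0,"ty": 0,"tz": -0.3,"spin": 0,"jaw": 0.1},
    {"tx": 0,"ty": 0,"tz": -0.5,"spin": 0,"jaw": 0.1},
    {"tx": 0,"ty": 0,"tz": -0.5,"spin": 0,"jaw": 0.1},
    {"tx": 0,"ty": 0,"tz": -0.5,"spin": 0,"jaw": 0.1}
  ]
}}

```text
t: 24.95
ee_pos: [0.4601, -0.067, 0.2465]
orientation: [[-0.998, -0.055, -0.001], [-0.055, 0.998, -0.0], [0.001, -0.0, -1.0]]
ft_force: [-0.1, -0.4, -0.7]
opening: 0.199
grip_force: 20.0
```

Run:
```python
from h import *
np.set_printoptions(precision=4,suppress=True)
a=snap('scene','s2');b=snap('side','b2')
def fit(d,z,seed):
    h=cv2.cvtColor(d['image'],cv2.COLOR_RGB2HSV);m=cv2.inRange(h,(0,0,90),(179,60,255))
    n,l=cv2.connectedComponents(m);i=l[seed[1],seed[0]];ys,xs=np.where(l==i)
    P=hit(d,np.c_[xs,ys],z)[:,:2].astype(np.float32);return len(xs),cv2.minAreaRect(P)
print('dish side',fit(b,.025,(450,340)));print('dish scene',fit(a,.025,(240,160)))
```

```text
dish side (8375, ((0.5436184406280518, -0.3752511739730835), (0.1849089413881302, 0.1449279487133026), 6.264545917510986))
dish scene (1449, ((0.5574000477790833, -0.34934598207473755), (0.18771925568580627, 0.17832377552986145), 5.933490753173828))
```

Call:
{"name": "servo_tool", "arguments": {
  "rows": [
    {"tx": -0.07,"ty": -0.3,"tz": 0,"spin": 0,"jaw": 0.1},
    {"tx": -0.15,"ty": -0.6,"tz": 0,"spin": 0,"jaw": 0.1},
    {"tx": -0.23,"ty": -0.9,"tz": 0,"spin": 0,"jaw": 0.1},
    {"tx": -0.23,"ty": -0.9,"tz": 0,"spin": 0,"jaw": 0.1}
  ]
}}

```text
t: 25.45
ee_pos: [0.494, -0.1789, 0.2452]
orientation: [[-0.999, -0.046, -0.002], [-0.046, 0.999, -0.003], [0.002, -0.002, -1.0]]
ft_force: [-0.6, 1.0, -0.5]
opening: 0.195
grip_force: 20.0
```

Call:
{"name": "servo_tool", "arguments": {
  "rows": [
    {"tx": -0.07,"ty": -0.3,"tz": 0,"spin": 0,"jaw": 0.1},
    {"tx": -0.15,"ty": -0.6,"tz": 0,"spin": 0,"jaw": 0.1},
    {"tx": -0.23,"ty": -0.9,"tz": 0,"spin": 0,"jaw": 0.1},
    {"tx": -0.23,"ty": -0.9,"tz": 0,"spin": 0,"jaw": 0.1}
  ]
}}

```text
t: 25.85
ee_pos: [0.5271, -0.2849, 0.245]
orientation: [[-0.999, -0.047, -0.002], [-0.047, 0.999, -0.003], [0.002, -0.003, -1.0]]
ft_force: [-0.4, 0.0, -1.0]
opening: 0.201
grip_force: 20.0
```

Call:
{"name": "servo_tool", "arguments": {
  "rows": [
    {"tx": -0.07,"ty": -0.3,"tz": 0,"spin": -0.1,"jaw": 0.1},
    {"tx": -0.15,"ty": -0.6,"tz": 0,"spin": -0.1,"jaw": 0.1},
    {"tx": -0.23,"ty": -0.88,"tz": 0,"spin": -0.1,"jaw": 0.1},
    {"tx": -0.23,"ty": -0.88,"tz": 0,"spin": -0.1,"jaw": 0.1},
    {"tx": -0.23,"ty": -0.88,"tz": 0,"spin": -0.1,"jaw": 0.1}
  ]
}}

```text
t: 26.35
ee_pos: [0.5605, -0.3821, 0.2456]
orientation: [[-0.994, -0.107, -0.002], [-0.108, 0.994, 0.002], [0.002, 0.002, -1.0]]
ft_force: [0.3, 1.1, -1.6]
opening: 0.196
grip_force: 20.0
```

Call:
{"name": "servo_tool", "arguments": {
  "rows": [
    {"tx": 0,"ty": 0,"tz": 0.3,"spin": 0,"jaw": 0.1},
    {"tx": 0,"ty": 0,"tz": 0.6,"spin": 0,"jaw": 0.1},
    {"tx": 0,"ty": 0,"tz": 0.9,"spin": 0,"jaw": 0.1},
    {"tx": 0,"ty": 0,"tz": 0.9,"spin": 0,"jaw": 0.1},
    {"tx": 0,"ty": 0,"tz": 0.9,"spin": 0,"jaw": 0.1}
  ]
}}

```text
t: 26.85
ee_pos: [0.5611, -0.3812, 0.1396]
orientation: [[-0.994, -0.11, -0.001], [-0.11, 0.994, 0.002], [0.001, 0.002, -1.0]]
ft_force: [0.9, 0.6, 0.2]
opening: 0.199
grip_force: 20.0
```

Run:
```python
from h import *
d=snap('wrist','w8');s=arm.sense();print(s['ee_pos'],toolyaw())
```

```text
[ 0.5620158  -0.38193369  0.14107545] -173.74660829563706
```

View pics/w8.png

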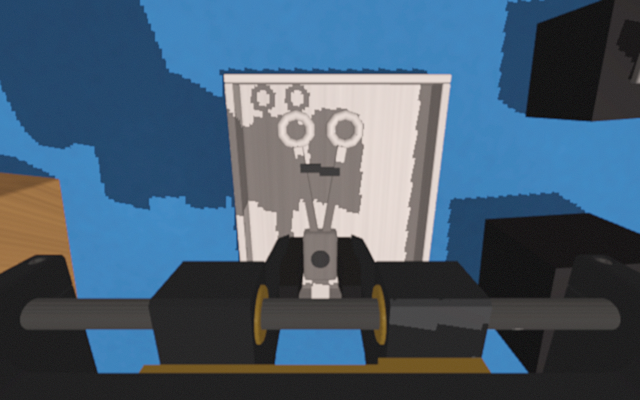

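Held clamp over the dish; dish far wall corners (224,74), (450,76); larger black block's near edge at (483,222).

Run:
```python
from h import *
np.set_printoptions(precision=4,suppress=True)
d=load('w8');P=hit(d,[(224,74),(450,76)],.025);print(P,np.linalg.norm(P[0]-P[1]))
u=np.array([.9942,.108]);print('dish centre',P[:,:2].mean(0)+.085*u)
B=hit(d,[(483,222),(590,214)],.08);s=arm.sense();R=np.array(s['orientation']);print(B,(B-s['ee_pos'])@R)
```

```text
[[ 0.4736 -0.4488  0.025 ]
 [ 0.4597 -0.3111  0.025 ]] 0.13848837775101797
dish centre [ 0.5512 -0.3708]
[[ 0.5327 -0.2996  0.08  ]
 [ 0.5226 -0.2467  0.08  ]] [[0.0202 0.0851 0.061 ]
 [0.0246 0.1387 0.0611]]
```

Call:
{"name": "servo_tool", "arguments": {
  "rows": [
    {"tx": 0,"ty": 0,"tz": 0.2,"spin": 0,"jaw": 0.1},
    {"tx": 0,"ty": 0,"tz": 0.38,"spin": 0,"jaw": 0.1},
    {"tx": 0,"ty": 0,"tz": 0.47,"spin": 0,"jaw": 0.1},
    {"tx": 0,"ty": 0,"tz": 0.52,"spin": 0,"jaw": 0.1},
    {"tx": 0,"ty": 0,"tz": 0.54,"spin": 0,"jaw": 0.1},
    {"tx": 0,"ty": 0,"tz": 0.55,"spin": 0,"jaw": 0.1},
    {"tx": 0,"ty": 0,"tz": 0.55,"spin": 0,"jaw": 0.1}
  ]
}}

```text
t: 27.6
ee_pos: [0.5613, -0.3833, 0.074]
orientation: [[-0.994, -0.107, 0.001], [-0.107, 0.994, -0.0], [-0.001, -0.0, -1.0]]
ft_force: [1.0, 0.1, -0.3]
opening: 0.199
grip_force: 20.0
```

Call:
{"name": "servo_tool", "arguments": {
  "rows": [
    {"tx": 0,"ty": 0,"tz": 0.005,"spin": 0,"jaw": 0.35},
    {"tx": 0,"ty": 0,"tz": 0.005,"spin": 0,"jaw": 0.35},
    {"tx": 0,"ty": 0,"tz": 0.005,"spin": 0,"jaw": 0.35},
    {"tx": 0,"ty": 0,"tz": 0.005,"spin": 0,"jaw": 0.35},
    {"tx": 0,"ty": 0,"tz": -0.3,"spin": 0,"jaw": 0.35},
    {"tx": 0,"ty": 0,"tz": -0.6,"spin": 0,"jaw": 0.35},
    {"tx": 0,"ty": 0,"tz": -1,"spin": 0,"jaw": 0.35}
  ]
}}

```text
t: 28.3
ee_pos: [0.5598, -0.3829, 0.1931]
orientation: [[-0.994, -0.108, -0.003], [-0.108, 0.994, 0.002], [0.003, 0.002, -1.0]]
ft_force: [0.7, -0.6, -0.6]
opening: 0.348
grip_force: 0.0
```

Call:
{"name": "servo_tool", "arguments": {
  "rows": [
    {"tx": 0,"ty": 0,"tz": -0.3,"spin": 0,"jaw": 0.5},
    {"tx": 0,"ty": 0,"tz": -0.5,"spin": 0,"jaw": 0.5},
    {"tx": 0.2,"ty": 0.35,"tz": -0.5,"spin": 0,"jaw": 0.5},
    {"tx": 0.42,"ty": 0.75,"tz": -0.5,"spin": 0,"jaw": 0.5}
  ]
}}

```text
t: 28.7
ee_pos: [0.504, -0.303, 0.2545]
orientation: [[-0.995, -0.104, 0.004], [-0.104, 0.995, -0.001], [-0.004, -0.001, -1.0]]
ft_force: [0.7, 1.9, -0.6]
opening: 0.503
grip_force: 0.0
```

Call:
{"name": "servo_tool", "arguments": {
  "rows": [
    {"tx": 0.2,"ty": 0.35,"tz": 0,"spin": 0,"jaw": 0.5},
    {"tx": 0.41,"ty": 0.74,"tz": 0,"spin": 0,"jaw": 0.5},
    {"tx": 0.41,"ty": 0.74,"tz": 0,"spin": 0,"jaw": 0.5},
    {"tx": 0.41,"ty": 0.74,"tz": 0,"spin": 0,"jaw": 0.5},
    {"tx": 0.41,"ty": 0.74,"tz": 0,"spin": 0,"jaw": 0.5}
  ]
}}

```text
t: 29.2
ee_pos: [0.4467, -0.2213, 0.2538]
orientation: [[-0.994, -0.106, 0.002], [-0.106, 0.994, -0.001], [-0.002, -0.001, -1.0]]
ft_force: [0.2, -0.8, -1.2]
opening: 0.503
grip_force: 0.0
```

Run:
```python
from h import *
d=snap('wrist','w9');s=arm.sense();print(s['ee_pos'],toolyaw())
a=snap('scene','s3');b=snap('side','b3')
c=np.vstack([cv2.resize(d['image'][100:240,210:430],(660,420),interpolation=cv2.INTER_CUBIC)])
e=a['image'][230:400,330:600]; f=b['image'][110:210,180:330]
e=cv2.resize(e,None,fx=1.1,fy=1.1);f=cv2.resize(f,(280,187))
o=np.zeros((600,660,3),np.uint8);o[:413]=c[:413];o[413:600,:297]=e[:187];o[413:600,300:580]=f
cv2.imwrite('pics/c9.png',o[:,:,::-1])
```

```text
[ 0.44675459 -0.22147953  0.25362213] -173.9783324730446
```

View pics/c9.png

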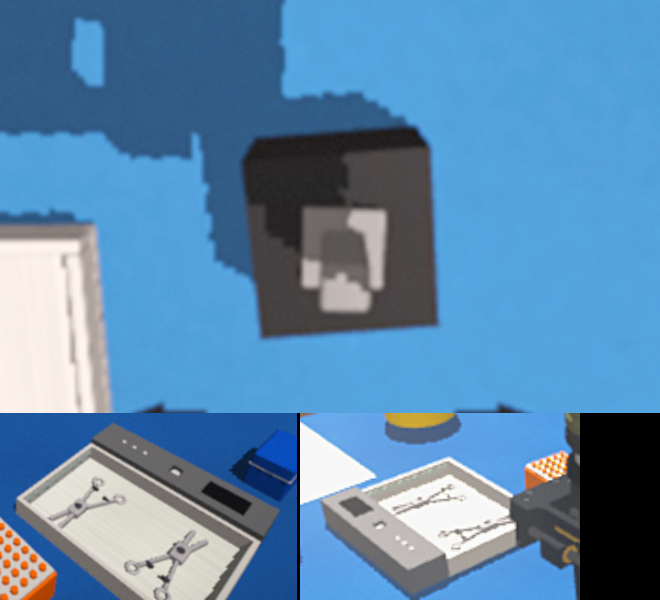

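Crop: stand top corners about (245,160), (430,150), (437,325), (262,337); collar (302..386, 207..290); grip's top face about (345,292). Both open clamps lie apart in the tray, tip box upright behind it.

Run:
```python
from h import *
np.set_printoptions(precision=4,suppress=True)
d=load('w9');f=lambda q,z:hit(d,np.array(q,float)/3+[210,100],z)
P=f([(248,162),(430,152),(437,325),(262,337)],.055);print(P,P.mean(0),np.linalg.norm(P-np.roll(P,1,0),axis=1))
v=P[1]-P[0];w=P[2]-P[1];print(np.degrees(np.arctan2(v[1],v[0])),np.degrees(np.arctan2(w[1],w[0])))
C=f([(302,207),(386,209),(384,290),(304,290)],.059);print('collar',C.mean(0),C)
T=f([(320,278),(371,278),(370,312),(322,312)],.101);print('top',T.mean(0),T)
s=arm.sense();print(s['ee_pos'],toolyaw())
```

```text
[[ 0.4186 -0.2495  0.055 ]
 [ 0.4094 -0.193   0.055 ]
 [ 0.4662 -0.1827  0.055 ]
 [ 0.4766 -0.2403  0.055 ]] [ 0.4427 -0.2164  0.055 ] [0.0588 0.0572 0.0577 0.0585]
99.18840685737698 10.26505139122518
collar [ 0.4426 -0.2165  0.059 ] [[ 0.4303 -0.2312  0.059 ]
 [ 0.4281 -0.2048  0.059 ]
 [ 0.4547 -0.2022  0.059 ]
 [ 0.4575 -0.2279  0.059 ]]
top [ 0.4444 -0.2165  0.101 ] [[ 0.4402 -0.224   0.101 ]
 [ 0.4387 -0.2101  0.101 ]
 [ 0.4485 -0.2093  0.101 ]
 [ 0.4499 -0.2225  0.101 ]]
[ 0.4464 -0.2213  0.2534] -173.98243157539613
```

Call:
{"name": "servo_tool", "arguments": {
  "rows": [
    {"tx": 0.027,"ty": 0.044,"tz": 0.2,"spin": 0,"jaw": 0.5},
    {"tx": 0.027,"ty": 0.044,"tz": 0.45,"spin": 0,"jaw": 0.5},
    {"tx": 0.027,"ty": 0.044,"tz": 0.7,"spin": 0,"jaw": 0.5},
    {"tx": 0.027,"ty": 0.044,"tz": 0.8,"spin": 0,"jaw": 0.5},
    {"tx": 0.027,"ty": 0.044,"tz": 0.8,"spin": 0,"jaw": 0.5},
    {"tx": 0.027,"ty": 0.044,"tz": 0.8,"spin": 0,"jaw": 0.5}
  ]
}}

```text
t: 29.95
ee_pos: [0.4423, -0.2155, 0.1575]
orientation: [[-0.994, -0.106, 0.001], [-0.106, 0.994, 0.0], [-0.001, -0.0, -1.0]]
ft_force: [-0.3, 0.6, -0.4]
opening: 0.5
grip_force: 0.0
```

Run:
```python
from h import *
np.set_printoptions(precision=4,suppress=True)
s=arm.sense();print(s['ee_pos'],toolyaw());print(tool([.4427-s['ee_pos'][0],-.2165-s['ee_pos'][1],.1275-s['ee_pos'][2]]))
# button from three views
R=[]
for n in('w2','scene0','side0','s3','b3'):
    d=load(n);q=proj(d,[.4393,.3102,.035])[0];x,y=q.round().astype(int)
    g=d['image'][y-9:y+10,x-9:x+10].min(2).astype(float);m=g>g.max()*.8
    n_,l,st,ce=cv2.connectedComponentsWithStats(m.astype(np.uint8));i=1+np.argmin(np.linalg.norm(ce[1:]-9,axis=1))
    p=ce[i]+[x-9,y-9];print(n,q,p,st[i,4],hit(d,p,.035)[0])
```

```text
[ 0.4423 -0.2155  0.1575] -173.88742364857845
[-0.002 -0.008  0.25 ]
w2 [308.997   83.2943] [308.2613  82.6847] 111 [0.4388 0.3093 0.035 ]
scene0 [489.6254 284.5917] [489.0476 283.4286] 21 [0.4377 0.3081 0.035 ]
side0 [221.9768 170.0009] [222.4 170.4] 5 [0.4394 0.3076 0.035 ]
s3 [489.6254 284.5917] [489.1364 283.5455] 22 [0.4378 0.3084 0.035 ]
b3 [221.9768 170.0009] [222.5 170.5] 6 [0.4394 0.307  0.035 ]
```

Call:
{"name": "servo_tool", "arguments": {
  "rows": [
    {"tx": 0,"ty": -0.01,"tz": 0.12,"spin": 0,"jaw": 0.5},
    {"tx": 0,"ty": -0.01,"tz": 0.22,"spin": 0,"jaw": 0.5},
    {"tx": 0,"ty": -0.01,"tz": 0.25,"spin": 0,"jaw": 0.5},
    {"tx": 0,"ty": -0.01,"tz": 0.25,"spin": 0,"jaw": 0.5},
    {"tx": 0,"ty": -0.01,"tz": 0.25,"spin": 0,"jaw": 0},
    {"tx": 0,"ty": -0.01,"tz": 0.25,"spin": 0,"jaw": 0},
    {"tx": 0,"ty": -0.01,"tz": 0.25,"spin": 0,"jaw": 0},
    {"tx": 0,"ty": -0.01,"tz": 0.25,"spin": 0,"jaw": 0},
    {"tx": 0,"ty": -0.01,"tz": 0.25,"spin": 0,"jaw": 0},
    {"tx": 0,"ty": -0.01,"tz": 0.25,"spin": 0,"jaw": 0},
    {"tx": 0,"ty": -0.01,"tz": 0.25,"spin": 0,"jaw": 0},
    {"tx": 0,"ty": -0.01,"tz": 0.25,"spin": 0,"jaw": 0}
  ],
  "squeeze": 30
}}

```text
t: 31.15
ee_pos: [0.4419, -0.2164, 0.1277]
orientation: [[-0.994, -0.107, 0.0], [-0.107, 0.994, -0.0], [-0.0, -0.0, -1.0]]
ft_force: [-0.9, -0.6, 4.9]
opening: 0.158
grip_force: 30.0
```

Call:
{"name": "servo_tool", "arguments": {
  "rows": [
    {"tx": 0,"ty": 0,"tz": -0.1,"spin": 0,"jaw": 0},
    {"tx": 0,"ty": 0,"tz": -0.3,"spin": 0,"jaw": 0},
    {"tx": 0,"ty": 0,"tz": -0.5,"spin": 0,"jaw": 0},
    {"tx": 0,"ty": 0,"tz": -0.75,"spin": 0,"jaw": 0},
    {"tx": 0,"ty": 0,"tz": -1,"spin": 0,"jaw": 0},
    {"tx": 0,"ty": 0,"tz": -1,"spin": 0,"jaw": 0},
    {"tx": 0,"ty": 0,"tz": -1,"spin": 0,"jaw": 0},
    {"tx": 0,"ty": 0,"tz": -1,"spin": 0,"jaw": 0}
  ]
}}

```text
t: 31.95
ee_pos: [0.441, -0.2164, 0.2464]
orientation: [[-0.994, -0.107, -0.002], [-0.107, 0.994, 0.001], [0.002, 0.001, -1.0]]
ft_force: [-0.2, -0.2, -1.6]
opening: 0.153
grip_force: 30.0
```

Call:
{"name": "servo_tool", "arguments": {
  "rows": [
    {"tx": -0.02,"ty": 0.25,"tz": 0,"spin": 0,"jaw": 0},
    {"tx": -0.05,"ty": 0.55,"tz": 0,"spin": 0,"jaw": 0},
    {"tx": -0.09,"ty": 0.87,"tz": 0,"spin": 0,"jaw": 0}
  ]
}}

```text
t: 32.25
ee_pos: [0.4404, -0.1108, 0.2462]
orientation: [[-0.994, -0.105, -0.003], [-0.105, 0.994, 0.001], [0.003, 0.001, -1.0]]
ft_force: [0.9, 0.5, -0.4]
opening: 0.156
grip_force: 30.0
```

Call:
{"name": "servo_tool", "arguments": {
  "rows": [
    {"tx": -0.03,"ty": 0.3,"tz": 0,"spin": 0,"jaw": 0},
    {"tx": -0.06,"ty": 0.6,"tz": 0,"spin": 0,"jaw": 0},
    {"tx": -0.09,"ty": 0.87,"tz": 0,"spin": 0,"jaw": 0}
  ]
}}

```text
t: 32.55
ee_pos: [0.44, -0.0047, 0.2464]
orientation: [[-0.994, -0.108, -0.002], [-0.108, 0.994, 0.0], [0.002, 0.001, -1.0]]
ft_force: [0.9, 0.5, -1.2]
opening: 0.157
grip_force: 30.0
```

Call:
{"name": "servo_tool", "arguments": {
  "rows": [
    {"tx": -0.03,"ty": 0.3,"tz": 0,"spin": 0,"jaw": 0},
    {"tx": -0.06,"ty": 0.6,"tz": 0,"spin": 0,"jaw": 0},
    {"tx": -0.09,"ty": 0.87,"tz": 0,"spin": 0,"jaw": 0}
  ]
}}

```text
t: 32.85
ee_pos: [0.4396, 0.1002, 0.2464]
orientation: [[-0.994, -0.108, -0.002], [-0.108, 0.994, -0.0], [0.002, -0.0, -1.0]]
ft_force: [0.3, -0.0, 0.4]
opening: 0.157
grip_force: 30.0
```

Call:
{"name": "servo_tool", "arguments": {
  "rows": [
    {"tx": -0.03,"ty": 0.3,"tz": 0,"spin": 0,"jaw": 0},
    {"tx": -0.06,"ty": 0.6,"tz": 0,"spin": 0,"jaw": 0},
    {"tx": -0.09,"ty": 0.87,"tz": 0,"spin": 0,"jaw": 0}
  ]
}}

```text
t: 33.15
ee_pos: [0.4391, 0.205, 0.2463]
orientation: [[-0.994, -0.108, -0.002], [-0.108, 0.994, -0.001], [0.002, -0.001, -1.0]]
ft_force: [-0.1, 0.5, -0.7]
opening: 0.155
grip_force: 30.0
```

Call:
{"name": "servo_tool", "arguments": {
  "rows": [
    {"tx": -0.03,"ty": 0.25,"tz": 0,"spin": 0,"jaw": 0},
    {"tx": -0.06,"ty": 0.5,"tz": 0,"spin": 0,"jaw": 0},
    {"tx": -0.09,"ty": 0.75,"tz": 0,"spin": 0,"jaw": 0},
    {"tx": -0.09,"ty": 0.87,"tz": 0,"spin": 0,"jaw": 0},
    {"tx": -0.09,"ty": 0.87,"tz": 0.3,"spin": 0,"jaw": 0},
    {"tx": -0.09,"ty": 0.87,"tz": 0.5,"spin": 0,"jaw": 0},
    {"tx": -0.09,"ty": 0.87,"tz": 0.5,"spin": 0,"jaw": 0},
    {"tx": -0.09,"ty": 0.87,"tz": 0.5,"spin": 0,"jaw": 0}
  ]
}}

```text
t: 33.95
ee_pos: [0.4392, 0.3078, 0.1872]
orientation: [[-0.994, -0.107, -0.001], [-0.107, 0.994, -0.001], [0.001, -0.001, -1.0]]
ft_force: [1.5, 0.1, 0.6]
opening: 0.156
grip_force: 30.0
```

Run:
```python
from h import *
np.set_printoptions(precision=4,suppress=True)
d=snap('wrist','w10');a=snap('scene','s4');b=snap('side','b4');s=arm.sense();print(s['ee_pos'],toolyaw())
p=np.array(s['ee_pos'])-[0,0,.117];print('tip guess',p,[proj(k,p) for k in(d,a,b)],tool([.4387-p[0],.3085-p[1],0]))
q=proj(a,p)[0].astype(int);r=proj(b,p)[0].astype(int);w=proj(d,p)[0].astype(int);print(w)
def cc(k,u,n=40): return cv2.resize(k['image'][max(0,u[1]-n):u[1]+n,max(0,u[0]-n):u[0]+n],(380,300),interpolation=cv2.INTER_CUBIC)
dish=b['image'][280:400,380:520]
o=np.vstack([np.hstack([cc(a,q),cc(b,r)]),np.hstack([cv2.resize(dish,(380,300)),cv2.resize(d['image'][60:300,170:470],(380,300))])])
cv2.imwrite('pics/c10.png',o[:,:,::-1])
```

```text
[0.4399 0.3086 0.1886] -173.86948115679553
tip guess [0.4399 0.3086 0.0716] [array([[320.1728, 218.595 ]]), array([[493.9728, 266.8454]]), array([[220.1706, 158.2593]])] [ 0.01  0.   -0.  ]
[320 218]
```

View pics/c10.png

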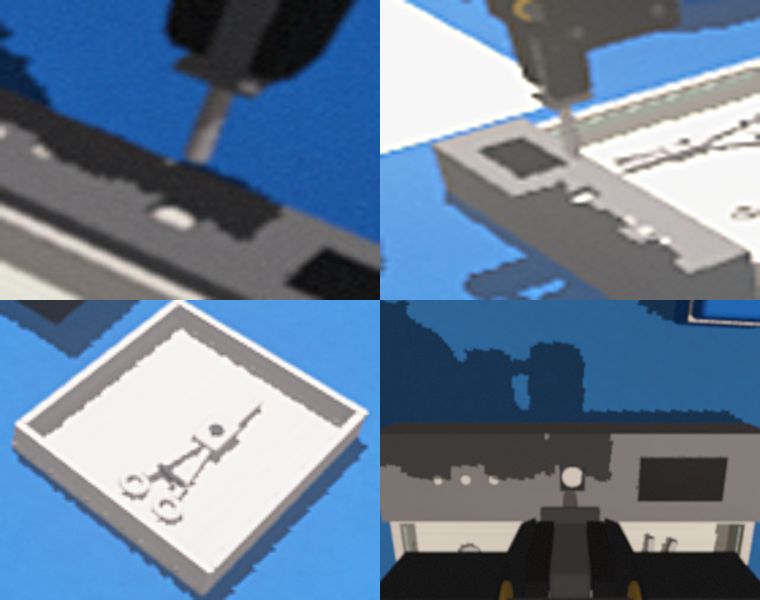

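Crops: shaft tip at the expected spot above the strip in scene and side views; wrist crop shows tip (571,490) just beneath button (572,477); dish clamp lies flat, and the tray clamps are still there.

Run:
```python
from h import *
np.set_printoptions(precision=4,suppress=True)
d=load('w10');g=d['image'][190:216,305:338].min(2).astype(float);m=(g>140).astype(np.uint8)
n,l,st,ce=cv2.connectedComponentsWithStats(m);i=1+np.argmax(st[1:,4]);x,y,w,h,_=st[i]+[305,190,0,0,0]
print(x,y,w,h,'left/right/top',hit(d,[(x-.5,y+5),(x+w-.5,y+5),(x+w/2-.5,y-.5)],.035))
```

```text
314 194 15 15 left/right/top [[0.4377 0.3029 0.035 ]
 [0.4364 0.3151 0.035 ]
 [0.4323 0.3085 0.035 ]]
```

Call:
{"name": "servo_tool", "arguments": {
  "rows": [
    {"tx": 0.012,"ty": 0,"tz": 0.1,"spin": 0,"jaw": 0},
    {"tx": 0.012,"ty": 0,"tz": 0.2,"spin": 0,"jaw": 0},
    {"tx": 0.012,"ty": 0,"tz": 0.27,"spin": 0,"jaw": 0},
    {"tx": 0.012,"ty": 0,"tz": 0.3,"spin": 0,"jaw": 0},
    {"tx": 0.012,"ty": 0,"tz": 0.32,"spin": 0,"jaw": 0},
    {"tx": 0.012,"ty": 0,"tz": 0.33,"spin": 0,"jaw": 0},
    {"tx": 0.012,"ty": 0,"tz": 0.33,"spin": 0,"jaw": 0}
  ]
}}

```text
t: 34.8
ee_pos: [0.4378, 0.308, 0.1486]
orientation: [[-0.994, -0.107, 0.0], [-0.107, 0.994, -0.001], [-0.0, -0.001, -1.0]]
ft_force: [-1.7, -2.1, 7.4]
opening: 0.155
grip_force: 30.0
```

Call:
{"name": "servo_tool", "arguments": {
  "rows": [
    {"tx": 0,"ty": 0,"tz": 0.01,"spin": 0,"jaw": 0},
    {"tx": 0,"ty": 0,"tz": 0.02,"spin": 0,"jaw": 0},
    {"tx": 0,"ty": 0,"tz": 0.025,"spin": 0,"jaw": 0},
    {"tx": 0,"ty": 0,"tz": 0.025,"spin": 0,"jaw": 0},
    {"tx": 0,"ty": 0,"tz": 0.025,"spin": 0,"jaw": 0}
  ]
}}

```text
t: 35.3
ee_pos: [0.4388, 0.3087, 0.1478]
orientation: [[-0.994, -0.107, 0.004], [-0.107, 0.994, 0.001], [-0.004, 0.0, -1.0]]
ft_force: [-1.5, -4.6, 25.5]
opening: 0.153
grip_force: 30.0
```

Call:
{"name": "servo_tool", "arguments": {
  "rows": [
    {"tx": 0,"ty": 0,"tz": -0.04,"spin": 0,"jaw": 0},
    {"tx": 0,"ty": 0,"tz": -0.2,"spin": 0,"jaw": 0},
    {"tx": 0,"ty": 0,"tz": -0.5,"spin": 0,"jaw": 0},
    {"tx": 0,"ty": 0,"tz": -0.85,"spin": 0,"jaw": 0},
    {"tx": 0,"ty": 0,"tz": -0.85,"spin": 0,"jaw": 0}
  ]
}}

```text
t: 35.8
ee_pos: [0.4395, 0.3108, 0.2516]
orientation: [[-0.994, -0.107, 0.007], [-0.107, 0.994, 0.007], [-0.007, 0.006, -1.0]]
ft_force: [1.2, 0.5, -1.0]
opening: 0.157
grip_force: 30.0
```

Call:
{"name": "servo_tool", "arguments": {
  "rows": [
    {"tx": 0.03,"ty": -0.25,"tz": 0,"spin": 0,"jaw": 0},
    {"tx": 0.06,"ty": -0.55,"tz": 0,"spin": 0,"jaw": 0},
    {"tx": 0.09,"ty": -0.87,"tz": 0,"spin": 0,"jaw": 0}
  ]
}}

```text
t: 36.1
ee_pos: [0.4382, 0.2026, 0.2465]
orientation: [[-0.994, -0.109, 0.0], [-0.109, 0.994, 0.001], [-0.0, 0.001, -1.0]]
ft_force: [0.7, -0.2, 0.4]
opening: 0.154
grip_force: 30.0
```

Call:
{"name": "servo_tool", "arguments": {
  "rows": [
    {"tx": 0.03,"ty": -0.3,"tz": 0,"spin": 0,"jaw": 0},
    {"tx": 0.06,"ty": -0.6,"tz": 0,"spin": 0,"jaw": 0},
    {"tx": 0.09,"ty": -0.87,"tz": 0,"spin": 0,"jaw": 0}
  ]
}}

```text
t: 36.4
ee_pos: [0.4386, 0.0964, 0.2464]
orientation: [[-0.994, -0.107, -0.001], [-0.107, 0.994, -0.0], [0.001, -0.0, -1.0]]
ft_force: [0.7, 0.5, -0.1]
opening: 0.154
grip_force: 30.0
```

Call:
{"name": "servo_tool", "arguments": {
  "rows": [
    {"tx": 0.03,"ty": -0.3,"tz": 0,"spin": 0,"jaw": 0},
    {"tx": 0.06,"ty": -0.6,"tz": 0,"spin": 0,"jaw": 0},
    {"tx": 0.09,"ty": -0.87,"tz": 0,"spin": 0,"jaw": 0}
  ]
}}

```text
t: 36.7
ee_pos: [0.4391, -0.0084, 0.2464]
orientation: [[-0.994, -0.107, -0.001], [-0.107, 0.994, -0.0], [0.001, -0.0, -1.0]]
ft_force: [0.5, 0.1, 0.1]
opening: 0.154
grip_force: 30.0
```

Call:
{"name": "servo_tool", "arguments": {
  "rows": [
    {"tx": 0.03,"ty": -0.3,"tz": 0,"spin": 0,"jaw": 0},
    {"tx": 0.06,"ty": -0.6,"tz": 0,"spin": 0,"jaw": 0},
    {"tx": 0.09,"ty": -0.87,"tz": 0,"spin": 0,"jaw": 0}
  ]
}}

```text
t: 37.0
ee_pos: [0.4395, -0.1134, 0.2464]
orientation: [[-0.994, -0.106, -0.0], [-0.106, 0.994, 0.0], [0.0, 0.0, -1.0]]
ft_force: [0.7, 0.1, -0.4]
opening: 0.156
grip_force: 30.0
```

Call:
{"name": "servo_tool", "arguments": {
  "rows": [
    {"tx": 0.03,"ty": -0.25,"tz": 0,"spin": 0,"jaw": 0},
    {"tx": 0.06,"ty": -0.5,"tz": 0,"spin": 0,"jaw": 0},
    {"tx": 0.08,"ty": -0.75,"tz": 0,"spin": 0,"jaw": 0},
    {"tx": 0.08,"ty": -0.87,"tz": 0,"spin": 0,"jaw": 0},
    {"tx": 0.08,"ty": -0.87,"tz": 0,"spin": 0,"jaw": 0},
    {"tx": 0.08,"ty": -0.87,"tz": 0,"spin": 0,"jaw": 0},
    {"tx": 0.08,"ty": -0.87,"tz": 0,"spin": 0,"jaw": 0}
  ]
}}

```text
t: 37.7
ee_pos: [0.4416, -0.2148, 0.2468]
orientation: [[-0.994, -0.11, -0.0], [-0.11, 0.994, 0.001], [-0.0, 0.001, -1.0]]
ft_force: [0.8, 0.6, -0.3]
opening: 0.151
grip_force: 30.0
```

Run:
```python
from h import *
np.set_printoptions(precision=4,suppress=True)
d=snap('wrist','w11');s=arm.sense();print(s['ee_pos'],toolyaw(),tool([.4415-s['ee_pos'][0],-.2164-s['ee_pos'][1],.1277-s['ee_pos'][2]]))
```

```text
[ 0.4416 -0.2149  0.2469] -173.69372643666006 [ 0.003 -0.013  0.994]
```

Call:
{"name": "servo_tool", "arguments": {
  "rows": [
    {"tx": 0,"ty": -0.013,"tz": 0.15,"spin": 0,"jaw": 0},
    {"tx": 0,"ty": -0.013,"tz": 0.3,"spin": 0,"jaw": 0},
    {"tx": 0,"ty": -0.013,"tz": 0.45,"spin": 0,"jaw": 0},
    {"tx": 0,"ty": -0.013,"tz": 0.55,"spin": 0,"jaw": 0},
    {"tx": 0,"ty": -0.013,"tz": 0.65,"spin": 0,"jaw": 0},
    {"tx": 0,"ty": -0.013,"tz": 0.75,"spin": 0,"jaw": 0},
    {"tx": 0,"ty": -0.013,"tz": 0.85,"spin": 0,"jaw": 0},
    {"tx": 0,"ty": -0.013,"tz": 0.93,"spin": 0,"jaw": 0},
    {"tx": 0,"ty": -0.013,"tz": 0.96,"spin": 0,"jaw": 0},
    {"tx": 0,"ty": -0.013,"tz": 0.96,"spin": 0,"jaw": 0}
  ]
}}

```text
t: 38.75
ee_pos: [0.4417, -0.2177, 0.1314]
orientation: [[-0.994, -0.108, -0.0], [-0.108, 0.994, 0.0], [0.0, 0.0, -1.0]]
ft_force: [0.4, 0.5, -0.1]
opening: 0.156
grip_force: 30.0
```

Call:
{"name": "servo_tool", "arguments": {
  "rows": [
    {"tx": 0,"ty": 0,"tz": 0.015,"spin": 0,"jaw": 0},
    {"tx": 0,"ty": 0,"tz": 0.028,"spin": 0,"jaw": 0},
    {"tx": 0,"ty": 0,"tz": 0.028,"spin": 0,"jaw": 0},
    {"tx": 0,"ty": 0,"tz": 0.028,"spin": 0,"jaw": 0.4},
    {"tx": 0,"ty": 0,"tz": 0.028,"spin": 0,"jaw": 0.5},
    {"tx": 0,"ty": 0,"tz": 0.028,"spin": 0,"jaw": 0.5},
    {"tx": 0,"ty": 0,"tz": 0.028,"spin": 0,"jaw": 0.5},
    {"tx": 0,"ty": 0,"tz": 0.028,"spin": 0,"jaw": 0.5},
    {"tx": 0,"ty": 0,"tz": -0.2,"spin": 0,"jaw": 0.5},
    {"tx": 0,"ty": 0,"tz": -0.5,"spin": 0,"jaw": 0.5},
    {"tx": 0,"ty": 0,"tz": -1,"spin": 0,"jaw": 0.5},
    {"tx": 0,"ty": 0,"tz": -1,"spin": 0,"jaw": 0.5},
    {"tx": 0,"ty": 0,"tz": -1,"spin": 0,"jaw": 0.5}
  ]
}}

```text
t: 40.05
ee_pos: [0.4424, -0.2183, 0.2531]
orientation: [[-0.994, -0.106, 0.003], [-0.107, 0.994, -0.002], [-0.003, -0.002, -1.0]]
ft_force: [-0.7, 1.0, -0.1]
opening: 0.501
grip_force: 0.0
```

Run:
```python
from h import *
a=snap('scene','s5');b=snap('side','b5')
A=cv2.resize(a['image'][100:400,160:600],(660,450))[:330];B=cv2.resize(b['image'][100:400,180:540],(400,333))[:265]
A=cv2.resize(a['image'][110:400,180:600],(480,330));B=cv2.resize(b['image'][110:400,180:530],(320,265));
o=np.zeros((600,800,3),np.uint8);o[:330,:480]=A;o[:265,480:800]=B
w=snap('wrist','w12')['image'];o[335:600,:400]=cv2.resize(w[:265],(400,265));o[335:600,400:800]=cv2.resize(a['image'][240:400,340:590],(400,265))
cv2.imwrite('pics/fin.png',o[:,:,::-1])
```

```text
(no output)
```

View pics/fin.png

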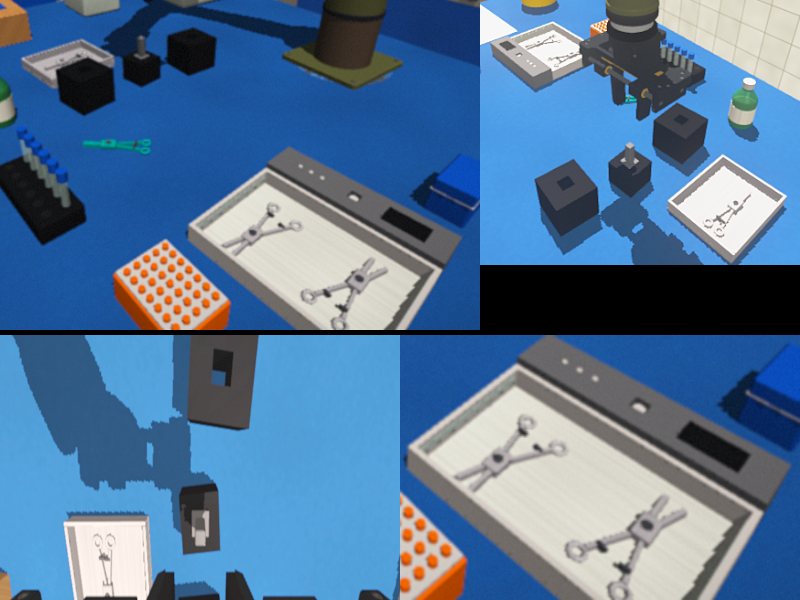

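Final views: stylus upright in the small stand, shut clamp in the dish, both open clamps flat and apart in the tray, tip box upright on the bench, and no clamp left over on the bench.

```bash
python3 -c "
from workcell import arm
print(arm.job_done())"
```

```text
the job is handed in; nothing more can be done
None
```

I handed the job in at about 40 s of the 210 s allowed: tip box upright on the bench, two open clamps apart in the UV tray, the shut clamp in the dish, start button pressed to its stop, and the stylus back upright in its stand; no verdict was returned.

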